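# Fit the rover's keyed wheels and lock them with R-clips

### The job

Fit every loose wheel that lies on the desks onto a free upright axle of the rover chassis, turned so that the slot in its hub drops over the axle's key rib and it sits fully down on its seat. Lift the lid of the clip case open until it rests on its stop, take out an R-clip for each fitted wheel, and push its straight leg through that axle's cross-hole until the bent leg has ridden over the axle and snapped round it. When all wheels are locked, shut the case again.

Things in the scene. Friction and masses are not known exactly. Their poses are not given: they have to be found in the camera images.
- axle0_seat (a point): Axle nearest the robot on the fixed chassis (275x100x40 mm slab on its side, 3 upright axles 84 mm apart along x): centre of the seat, where a seated wheel's underside comes, 43 mm over the table. x along the chassis, z up. Axle 20 mm thick, its cone tip 72 mm above the seat; a key rib 7 mm wide stands out on its -y side to 18 mm from the centre line, from the seat to 36 mm above it.
- axle0_hole (a point): Centre of the same axle's cross-hole, 57 mm above the seat (6 mm above a seated wheel's hub). The hole, 10 mm high and wide, runs right through along this frame's y. Push the clip in towards +y, from the key rib's side, where there is room (away from the clip case).
- axle1_seat (a point): Axle in the middle on the fixed chassis (275x100x40 mm slab on its side, 3 upright axles 84 mm apart along x): centre of the seat, where a seated wheel's underside comes, 43 mm over the table. x along the chassis, z up. Axle 20 mm thick, its cone tip 72 mm above the seat; a key rib 7 mm wide stands out on its -y side to 18 mm from the centre line, from the seat to 36 mm above it.
- axle1_hole (a point): Centre of the same axle's cross-hole, 57 mm above the seat (6 mm above a seated wheel's hub). The hole, 10 mm high and wide, runs right through along this frame's y. Push the clip in towards +y, from the key rib's side, where there is room (away from the clip case).
- axle2_seat (a point): Axle farthest from the robot on the fixed chassis (275x100x40 mm slab on its side, 3 upright axles 84 mm apart along x): centre of the seat, where a seated wheel's underside comes, 43 mm over the table. x along the chassis, z up. Axle 20 mm thick, its cone tip 72 mm above the seat; a key rib 7 mm wide stands out on its -y side to 18 mm from the centre line, from the seat to 36 mm above it.
- axle2_hole (a point): Centre of the same axle's cross-hole, 57 mm above the seat (6 mm above a seated wheel's hub). The hole, 10 mm high and wide, runs right through along this frame's y. Push the clip in towards +y, from the key rib's side, where there is room (away from the clip case).
- wheel0_mid (a point): Loose wheel (None if absent), flat, hub up: tyre 75 mm over its lugs, 26 mm thick; aluminium hub 44x44 mm, 51 mm tall over all, 25 mm of it above the tyre: grip there, best on its unbroken x faces. Point on the axis, 25 mm above the underside. Bore 24 mm square; a slot 11 mm wide leads from it through the hub's -y side, for the key rib: seated, its x, y axes match the seat's. Fits any axle. 0.22 kg.
- wheel1_mid (a point): Loose wheel (None if absent), flat, hub up: tyre 75 mm over its lugs, 26 mm thick; aluminium hub 44x44 mm, 51 mm tall over all, 25 mm of it above the tyre: grip there, best on its unbroken x faces. Point on the axis, 25 mm above the underside. Bore 24 mm square; a slot 11 mm wide leads from it through the hub's -y side, for the key rib: seated, its x, y axes match the seat's. Fits any axle. 0.22 kg.
- wheel2_mid (a point): Loose wheel (None if absent), flat, hub up: tyre 75 mm over its lugs, 26 mm thick; aluminium hub 44x44 mm, 51 mm tall over all, 25 mm of it above the tyre: grip there, best on its unbroken x faces. Point on the axis, 25 mm above the underside. Bore 24 mm square; a slot 11 mm wide leads from it through the hub's -y side, for the key rib: seated, its x, y axes match the seat's. Fits any axle. 0.22 kg.
- clip0_grip (a point): R-clip, flat in the case, leg towards the case's +y: centre of its black grip block 26(x) x 22(y) x 16(z) mm, set on a pedestal 10 mm above the case floor, 25 mm free beside its y faces. x runs along the straight leg (6 mm wire at y=z=0, thinner tip 86 mm out); on its +y side a sprung bent leg: bow at 52 mm, lip at 62, flared tip at 75. Works either way up. 52 g, balanced in the block.
- clip0_bow (a point): Point of the same clip on its straight leg's axis, 52 mm in front of the grip centre, beside the bow: at the centre of the cross-hole when the clip is home. The bent leg yields 4 mm as its lip rides over the axle, then springs back; pushing it home takes 5 to 15 N.
- clip1_grip (a point): R-clip, flat in the case, leg towards the case's +y: centre of its black grip block 26(x) x 22(y) x 16(z) mm, set on a pedestal 10 mm above the case floor, 25 mm free beside its y faces. x runs along the straight leg (6 mm wire at y=z=0, thinner tip 86 mm out); on its +y side a sprung bent leg: bow at 52 mm, lip at 62, flared tip at 75. Works either way up. 52 g, balanced in the block.
- clip1_bow (a point): Point of the same clip on its straight leg's axis, 52 mm in front of the grip centre, beside the bow: at the centre of the cross-hole when the clip is home. The bent leg yields 4 mm as its lip rides over the axle, then springs back; pushing it home takes 5 to 15 N.
- clip2_grip (a point): R-clip, flat in the case, leg towards the case's +y: centre of its black grip block 26(x) x 22(y) x 16(z) mm, set on a pedestal 10 mm above the case floor, 25 mm free beside its y faces. x runs along the straight leg (6 mm wire at y=z=0, thinner tip 86 mm out); on its +y side a sprung bent leg: bow at 52 mm, lip at 62, flared tip at 75. Works either way up. 52 g, balanced in the block.
- clip2_bow (a point): Point of the same clip on its straight leg's axis, 52 mm in front of the grip centre, beside the bow: at the centre of the cross-hole when the clip is home. The bent leg yields 4 mm as its lip rides over the axle, then springs back; pushing it home takes 5 to 15 N.
- lid (a joint): Opening angle of the clip case's lid, rad: 0 shut, 1.8 resting on its stop, leaning back past upright. It turns freely: left alone it falls shut below about 1.57, onto the stop above. The case is a fixed grey box, 210(x) x 140(y) x 40 mm high, floor and walls 4 mm, lid 6 mm.
- lid_tab (a point): Grip point of the black pull tab on the lid's edge, on the robot's side, 20 mm out from the edge and 230 mm from the hinge line; tab 24 mm wide (along y: pinch it so), 10 mm thick, 34 mm long, 45 mm above the table when shut. The point turns with the lid; opening lifts it and swings it away from the robot (+x).
- lid_hinge (a point): Middle of the lid's hinge line, on the case's far (+x) rim, 40.5 mm above the table; the hinge axis is this frame's y. The frame turns with the lid.
Not all that is in view belongs to the job. Leave any brown look-alike of the part that bears wheel0_mid alone.

How it is judged:
By the outcome, as a careful person would: the job done as asked, in the order asked, and still so for the second after the job is handed in, with the robot touching nothing.
Of wheel0, wheel1, wheel2 only 2 to 3 are there at a start; the rules pass over those that are not, and their reading is None.
At some moment in a run one of wheel0, wheel1, wheel2 may be knocked a few centimetres aside while the robot is not near it.
It also fails if it takes over 210 s, if anything falls off the work surface, if the arm or the gripper's body presses on something with over 40 N, if the wrist force passes 120 N, or if a joint passes its speed limit or range.

### The arm

A 6-joint arm with a two-finger parallel gripper is mounted at the origin on a cart in front of the work surface, level with it; the furniture and walls round the work are solid. World frame = base frame: x ahead of the robot, y to its left, z up, the work surface at z = 0. Lengths are in m, angles in rad, forces in N, time in s.
With the tool pointing down it reaches from about 0.3 to 0.875 m from the base axis. Payload 4.2 kg.
Tool frame: the origin (TCP) lies on the centre line of the jaws, within the pads' length; the fingertips stand 14 mm ahead of it and the grasp point (between the pads) lies 5 mm behind it; z points along the fingers, y is the line along which they close (so a half turn about z gives the same grasp; the last joint's range is limited). The gripper opens to 85 mm and grips with 20 to 120 N. Pads are 22 mm wide; open, the fingers measure 114 mm over their backs; the gripper's body (76 mm by 85 mm) begins 54 mm behind the grasp point. The pads swing forward as they close: fully open they stand 13 mm farther back than shut.
Start: joints at [1.15, 0.32, 1.565, -0, 1.257, -0.02], TCP at [0.224, 0.529, 0.245] pointing down, gripper open.
Joint ranges: [-3.11, 3.11], [-0.84, 2.01], [0.21, 2.61], [-1.34, 4.49], [0.05, 2.63], [-2.56, 2.56]. Speed limits (rad/s): [2.57, 2.57, 3.14, 3.14, 3.14, 3.14].

### API

Orientations are given as a 3x3 rotation matrix whose columns are the frame's x, y, z axes.
In Python, from plant import * gives the robot as it stands.
- The arm moves only by the tool drive_tool, never from a script. Its argument "series" is a list of rows, each an object with "travel": the shift along the tool's x, y, z in mm, a list of three; "delta_rot": the turn, a rotation vector about the tool's x, y, z in degrees, a list of three; "claw": the gripper's target within -1 to 1 (fully open at 1, half-way at 0, shut at -1). In form: [{"travel": [dx, dy, dz], "delta_rot": [rx, ry, rz], "claw": claw}, ...]. A call has 1 to 10 rows; each row shifts and turns the commanded pose from where the row before left it, along the tool's axes as they then stand; what a row does not reach is not made up. A row lasts 1/10 s, in which the tool goes at most 50 mm and 8.59 degrees, less where a joint would pass 70% of its speed; a pose out of reach is approached as far as the arm can. A call with a gripper value outside its range is refused whole. The fingers move at their own pace and stop on an object; "grip_force" is the grip in N (left out, the last holds). Time passes only in rows, so rows that do not move let the fingers close. It gives the time, the measured TCP pose, the force, the opening and the grip force at its end, in the units of the state.
- read_state(): the state, without advancing time (a new reading comes with each control period).
- snapshot(name): name is "side" or "top"; returns a dict with "pixels" (400x640x3 uint8, red, green, blue), "depth" (400x640 float32, m along the optical axis (not along the pixel's ray), 0 where there is no reading), "mtx" (3x3 intrinsics, pixels), "origin" and "attitude" of the camera in the world. Camera axes: x right, y down, z forward; pixel columns grow to the right and rows downward; lengths in m; the calibration is good to about 2 mm. A picture is of the moment at which its call begins.
- sign_off(): hands the job in; it is judged then, once.
Trained networks look in a picture, given as the dict that the camera call returned (one of the last four; its "shot" number tells which), for a name from the list of things; names that differ only in an ending like _2 or _b are one class to them, and where a whole thing is asked for, a point or a joint stands for the part that bears it (a point fixed in the world has none). Each returns a list of dicts, best first, with "score" (0 to 1); they miss things now and then, are a little off and sometimes report something else, mostly with a low value. They report only what shows in the picture. A call takes as long as a camera call. They do not tell look-alikes from the thing itself.
- recognise(picture, thing): "bbox" ([left, top, right, bottom] in pixels, round what is visible of it).
- masks_of(picture, thing): "pixels" (400x640 bool, what is visible of it) and "bbox" ([left, top, right, bottom] in pixels, round what is visible of it).
The state is a dict: "time_s": time; "joint_positions": joint angles; "joint_vel": joint speeds; "joint_efforts": joint torques, N m; "ee_pos": TCP position; "eef_rot": TCP orientation; "contact_force": force on the tool from outside, world axes, zero at the start; "torque": the same for the moment, N m; "grip_width": finger opening in m; "grip_force": force on a finger pad.
Only numpy, scipy, OpenCV 4.12 (cv2) and the standard library are available. Lean on these libraries where they do the work, as an engineer would, in place of code of your own. Each camera call takes 0.05 s, during which the arm holds its last target. There are 200 camera calls.

## Working session

There is one attempt and no reset: what is moved stays moved. The work goes in short steps, Python scripts to look and compute and a tool call to move; the robot and the scene stay as the last step left them, time stands still between calls to the robot, and variables do not carry over. Pictures are saved under pics/ and viewed, at most 14 in all, crops included, and the job is handed in when it is done.

Besides the shell and the picture viewer there is one more tool, called after "Call:" in YAML: its name, and indented under it one key for each argument. drive_tool: Moves the arm, as the interface text tells. Its arguments: {"type":"object","properties":{"series":{"type":"array","items":{"type":"object","properties":{"travel":{"type":"array","items":{"type":"number"}},"delta_rot":{"type":"array","items":{"type":"number"}},"claw":{"type":"number"}}}},"grip_force":{"type":"number"}},"required":["series"]}

```bash
mkdir -p pics; ls; cat > h.py <<'E'
from plant import *
import numpy as np, cv2
def save(s,n,crop=None,k=1):
    p=s["pixels"][:,:,::-1]
    if crop: p=p[crop[1]:crop[3],crop[0]:crop[2]]
    p=cv2.resize(p,None,fx=k,fy=k); cv2.imwrite("pics/"+n,p)
def world(s,us,vs,d=None):
    us=np.asarray(us);vs=np.asarray(vs)
    d=s["depth"][vs.astype(int),us.astype(int)] if d is None else d
    K=s["mtx"]; c=np.stack([(us-K[0,2])/K[0,0]*d,(vs-K[1,2])/K[1,1]*d,d],-1)
    return c@np.array(s["attitude"]).T+np.array(s["origin"])
def cloud(s):
    v,u=np.mgrid[0:400,0:640]; P=world(s,u,v); P[s["depth"]==0]=np.nan; return P
E
cat > a.py <<'E'
from h import *
t=snapshot("top"); s=snapshot("side"); save(t,"t1.png"); save(s,"s1.png")
print(read_state()["eef_rot"],read_state()["ee_pos"])
for n,c in(("top",t),("side",s)):
    print(n,np.round(c["origin"],3),np.round(c["attitude"],3).tolist(),c["mtx"][0])
    P=cloud(c)
    for th in("wheel0_mid","clip0_grip","lid","lid_tab","axle0_seat"):
        try:
            for m in masks_of(c,th)[:6]:
                q=P[m["pixels"]]; q=q[~np.isnan(q[:,0])]
                print(th,round(m["score"],2),np.round(m["bbox"]),np.round(np.median(q,0),3),np.round(q.min(0),3),np.round(q.max(0),3), np.median(c["pixels"][m["pixels"]],0))
        except Exception as e: print(th,repr(e))
E
python3 a.py
```

```text
pics
[[-9.20748674e-01  3.90155716e-01 -6.29173660e-04]
 [ 3.90156223e-01  9.20747551e-01 -1.43859717e-03]
 [ 1.80331988e-05 -1.57006245e-03 -9.99998767e-01]] [0.22417139 0.52907065 0.24457066]
top [0.168 0.026 1.672] [[0.013, -0.98, 0.201], [-1.0, -0.014, -0.003], [0.005, -0.2, -0.98]] [516.39812558   0.         314.80680586]
wheel0_mid 0.84 [186. 197. 206. 221.] [0.481 0.404 0.027] [ 0.448  0.372 -0.007] [0.521 0.442 0.057] [138.5 124.  105.5]
wheel0_mid 0.6 [180. 234. 205. 260.] [0.35  0.417 0.026] [ 0.315  0.383 -0.007] [0.389 0.458 0.059] [126.  83.  54.]
wheel0_mid 0.18 [319. 154. 366. 233.] [ 0.555 -0.066  0.046] [ 0.42  -0.142 -0.006] [0.685 0.006 0.059] [163. 164. 150.]
lid 0.91 [320. 154. 361. 228.] [ 0.554 -0.063  0.046] [ 0.423 -0.135 -0.003] [0.678 0.006 0.059] [163. 164. 150.]
lid_tab 0.91 [318. 157. 366. 227.] [ 0.552 -0.066  0.046] [ 0.42  -0.135  0.004] [0.676 0.006 0.059] [163. 164. 150.]
axle0_seat 0.84 [373. 162. 412. 248.] [ 0.499 -0.222  0.039] [ 0.367 -0.289 -0.011] [ 0.659 -0.175  0.122] [246. 245. 241.]
side [ 0.19  -1.225  0.628] [[0.965, -0.119, 0.233], [-0
[... 216 characters left out ...]
5 [280. 181. 296. 196.] [0.481 0.387 0.024] [ 0.447  0.362 -0.006] [0.521 0.432 0.052] [153. 121.  98.]
clip0_grip 0.34 [287. 222. 382. 279.] [ 0.496 -0.256  0.039] [ 0.367 -0.287 -0.005] [ 0.65  -0.09   0.115] [180. 170. 167.]
lid 0.88 [296. 212. 372. 239.] [ 0.555 -0.073  0.046] [ 0.42  -0.231 -0.131] [0.761 0.374 0.115] [153. 150. 142.]
lid 0.43 [286. 227. 382. 279.] [ 0.498 -0.259  0.039] [ 0.367 -0.287 -0.002] [ 0.671 -0.132  0.115] [180. 170. 167.]
lid_tab 0.69 [295. 212. 373. 239.] [ 0.55  -0.073  0.046] [ 0.417 -0.239 -0.167] [0.833 0.38  0.116] [153. 149. 141.]
axle0_seat 0.55 [286. 224. 386. 274.] [ 0.497 -0.256  0.039] [ 0.366 -0.287 -0.002] [ 0.67  -0.089  0.116] [175. 165. 161.]
```

```bash
python3 -c "
import cv2
a=cv2.imread('pics/t1.png')[130:290,120:440]; cv2.imwrite('pics/t1c.png',cv2.resize(a,None,fx=2.5,fy=2.5))
a=cv2.imread('pics/s1.png')[160:300,220:420]; cv2.imwrite('pics/s1c.png',cv2.resize(a,None,fx=4,fy=4))"
```

```text
(no output)
```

View pics/t1.png

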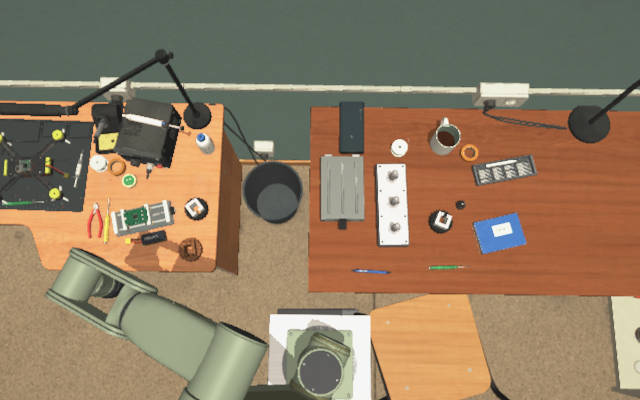

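View pics/t1c.png

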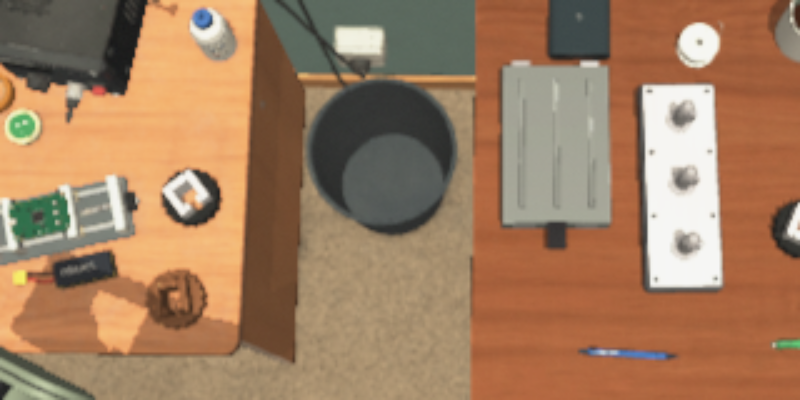

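View pics/s1.png

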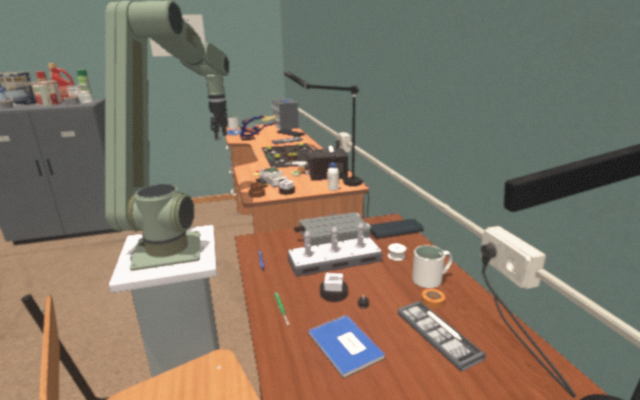

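The top view shows one white-hubbed wheel on the left desk at (196,209) and one on the right desk at (441,221). The brown look-alike is at (191,249), the clip case at (342,188) with its tab at (342,224), and the chassis at (393,205) with its axles at (394,174), (393,201) and (394,227). Both side-view wheels match these, and I can't see a third one.

```bash
cat > b.py <<'E'
from h import *
def wheel(c,P,x,y,r=.05):
    near=np.hypot(P[...,0]-x,P[...,1]-y)<r
    a=near&(P[...,2]>.043)&(P[...,2]<.062)
    q=P[a]; 
    rc=cv2.minAreaRect((q[:,:2]*1000).astype(np.float32))
    t=P[near&(P[...,2]>.015)&(P[...,2]<.062)]
    print("hub n",len(q),"rect c",np.round(rc[0],1),"sz",np.round(rc[1],1),"ang",round(rc[2],1),"centroid",np.round(q.mean(0)*1000,1),"all mid",np.round((t.min(0)+t.max(0))*500,1),np.round((t.max(0)-t.min(0))*1000))
if __name__=="__main__":
    ims=[]
    for n,px in(("top",[(196,209),(441,221)]),("side",[(288,188),(334,287)])):
        c=snapshot(n);P=cloud(c)
        for (x,y),p in zip([(.481,.404),(.43,-.37)],px):
            if n=="top" and y<0:
                x,y=np.nanmedian(P[p[1]-6:p[1]+6,p[0]-6:p[0]+6].reshape(-1,3),0)[:2]; wr=(x,y)
            if n=="side" and y<0: x,y=wr
            print(n,x,y); wheel(c,P,x,y)
            ims.append(cv2.resize(c["pixels"][p[1]-20:p[1]+20,p[0]-20:p[0]+20,::-1],(390,290),interpolation=cv2.INTER_CUBIC))
        # chassis
        box=(P[...,0]>.3)&(P[...,0]<.72)&(P[...,1]<-.15)&(P[...,1]>-.31)
        if n=="top":
            q=P[box&(P[...,2]>.03)&(P[...,2]<.06)]
            print("chassis",cv2.minAreaRect((q[:,:2]*1000).astype(np.float32)),np.median(q[:,2]))
            ca=(P[...,0]>.36)&(P[...,0]<.72)&(P[...,1]<.03)&(P[...,1]>-.15)&(P[...,2]>.03)&(P[...,2]<.056)
            q=P[ca]; print("case+tab",cv2.minAreaRect((q[:,:2]*1000).astype(np.float32)),np.median(q[:,2]))
            q=q[q[:,0]>.46]; print("case",cv2.minAreaRect((q[:,:2]*1000).astype(np.float32)))
            q=P[ca&(P[...,0]<.445)];print("tab",q.mean(0),q.min(0),q.max(0))
        tip=box&(P[...,2]>.085)
        k,l,st,ce=cv2.connectedComponentsWithStats(tip.astype(np.uint8))
        for i in range(1,k):
            if st[i,4]>3: q=P[l==i]; print("tip",st[i,4],np.round(q.mean(0),4),np.round((q.min(0)+q.max(0))/2,4),q[:,2].max())
    cv2.imwrite("pics/w.png",np.vstack([np.hstack(ims[:2]),np.hstack(ims[2:])]))
E
python3 b.py
```

```text
top 0.481 0.404
hub n 127 rect c [485.2 410. ] sz [45.4 43.9] ang 39.4 centroid [485.8 410.2  48.5] all mid [484.4 410.2  36.3] [73. 73. 42.]
top 0.4530679397446549 -0.38615303649467675
hub n 131 rect c [ 453.1 -386.8] sz [44.2 45.3] ang 68.1 centroid [ 451.9 -386.1   50.4] all mid [ 452.6 -387.7   37.9] [76. 75. 46.]
chassis ((543.8988037109375, -228.8118133544922), (104.96932220458984, 350.17889404296875), 88.96975708007812) 0.03915465745894209
case+tab ((569.14697265625, -64.69070434570312), (299.0050964355469, 140.09471130371094), 0.6301794648170471) 0.045986621465772926
case ((589.061767578125, -64.47167205810547), (259.173095703125, 140.09471130371094), 0.6301795244216919)
tab [ 0.43148887 -0.06618043  0.04983845] [ 0.41964902 -0.07586595  0.04152934] [ 0.44315107 -0.05646569  0.05590643]
tip 45 [ 0.5886 -0.2249  0.1063] [ 0.591  -0.2254  0.104 ] 0.12219901196128014
tip 43 [ 0.5048 -0.2266  0.1069] [ 0.5061 -0.228   0.1035] 0.12008638809156369
tip 44 [ 0.4219 -0.2286  0.1061] [ 0.4227 -0.2301  0.1044] 0.1227576165887021
side 0.481 0.404
hub n 40 rect c [483.7 403.6] sz [44.8 47.4] ang 43.4 centroid [484.  401.8  47.4] all mid [483.6 399.6  32.9] [72. 67. 36.]
side 0.4530679397446549 -0.38615303649467675
hub n 162 rect c [ 452.3 -389.9] sz [50.6 43. ] ang 66.3 centroid [ 450.2 -394.2   48.7] all mid [ 451.5 -393.4   34.1] [73. 71. 38.]
tip 63 [ 0.5883 -0.2333  0.1004] [ 0.5889 -0.2305  0.1009] 0.11572698829251316
tip 64 [ 0.5046 -0.2362  0.1005] [ 0.5055 -0.2342  0.1005] 0.11499532226698483
tip 63 [ 0.4205 -0.2383  0.1012] [ 0.4209 -0.2341  0.1005] 0.11566835595102609
```

View pics/w.png

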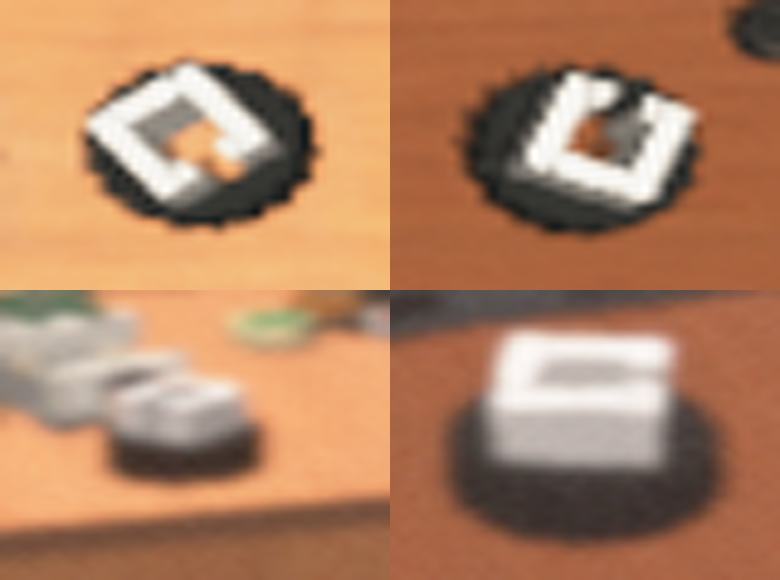

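The crops show the left wheel's slot towards image lower right, about -140.6° in world. The right wheel's slot points up and slightly right, about -21.9°. The chassis yaw is about +1.4°. I'll start with the left wheel.

Call:
drive_tool:
  series:
    - {"travel":[0,0,0],"delta_rot":[0,0,8.4],"claw":1}
    - {"travel":[0,0,0],"delta_rot":[0,0,8.4],"claw":1}
    - {"travel":[0,0,0],"delta_rot":[0,0,8.4],"claw":1}
    - {"travel":[0,0,0],"delta_rot":[0,0,8.4],"claw":1}
    - {"travel":[0,0,0],"delta_rot":[0,0,8.4],"claw":1}
    - {"travel":[0,0,0],"delta_rot":[0,0,8.4],"claw":1}
    - {"travel":[0,0,0],"delta_rot":[0,0,8.4],"claw":1}
    - {"travel":[0,0,0],"delta_rot":[0,0,8.4],"claw":1}
    - {"travel":[0,0,0],"delta_rot":[0,0,8.4],"claw":1}
    - {"travel":[0,0,0],"delta_rot":[0,0,8.4],"claw":1}
  grip_force: 40

```text
time_s: 1.7
ee_pos: [0.2243, 0.5295, 0.2454]
eef_rot: [[0.298, 0.955, 0.0], [0.955, -0.298, 0.0], [0.0, -0.0, -1.0]]
contact_force: [0.4, 0.7, 0.5]
grip_width: 0.0856
grip_force: 0.0
```

Call:
drive_tool:
  series:
    - {"travel":[0,0,0],"delta_rot":[0,0,8.4],"claw":1}
    - {"travel":[0,0,0],"delta_rot":[0,0,8.4],"claw":1}
    - {"travel":[0,0,0],"delta_rot":[0,0,8.4],"claw":1}
    - {"travel":[0,0,0],"delta_rot":[0,0,8.4],"claw":1}
    - {"travel":[21,43,0],"delta_rot":[0,0,0],"claw":1}
    - {"travel":[21,43,0],"delta_rot":[0,0,0],"claw":1}
    - {"travel":[21,43,0],"delta_rot":[0,0,0],"claw":1}
    - {"travel":[21,43,0],"delta_rot":[0,0,0],"claw":1}
    - {"travel":[21,43,0],"delta_rot":[0,0,0],"claw":1}
    - {"travel":[21,43,0],"delta_rot":[0,0,0],"claw":1}

```text
time_s: 2.7
ee_pos: [0.4872, 0.4092, 0.2455]
eef_rot: [[0.772, 0.635, 0.0], [0.635, -0.772, 0.0], [0.001, -0.0, -1.0]]
contact_force: [0.1, 0.7, 0.4]
grip_width: 0.0855
grip_force: 0.0
```

```bash
cat > go.py <<'E'
from h import *
from scipy.spatial.transform import Rotation as Ro
def go(x,y,z,yd=None,pitch=None):
    "print shift in tool axes (after the turn) and turn to reach TCP x,y,z [mm] with tool down, y axis at angle yd"
    s=read_state();R=np.array(s["eef_rot"]);p=np.array(s["ee_pos"])*1000
    print("t",round(s["time_s"],2),"p",np.round(p,1),"ydir",round(np.degrees(np.arctan2(R[1,1],R[0,1])),2),"F",np.round(s["contact_force"],1),"w",round(s["grip_width"]*1000,1),"gf",round(s["grip_force"],1),"q",np.round(s["joint_positions"],2))
    T=R
    if yd is not None:
        a=np.radians(yd);Y=np.array([np.cos(a),np.sin(a),0]);Z=np.array([0,0,-1.]);T=np.c_[np.cross(Y,Z),Y,Z]
    print(" rotvec",np.round(np.degrees(Ro.from_matrix(R.T@T).as_rotvec()),2)," travel in old axes",np.round(R.T@(np.array([x,y,z])-p),1)," in new axes",np.round(T.T@(np.array([x,y,z])-p),1))
E
python3 -c "
from go import *
go(485,410,120,-50.6); go(485,410,41,-50.6)
from b import wheel
c=snapshot('top');save(c,'t2.png',(120,90,320,290),3);wheel(c,cloud(c),.485,.41)
c=snapshot('side');wheel(c,cloud(c),.485,.41)
"
```

```text
t 2.7 p [487.2 409.2 245.5] ydir -50.57 F [0.1 0.7 0.4] w 85.5 gf 0.0 q [0.68 0.42 1.41 0.   1.31 1.56]
 rotvec [-0.01 -0.03  0.03]  travel in old axes [ -1.3  -2.  125.5]  in new axes [ -1.2  -2.  125.5]
t 2.7 p [487.2 409.2 245.5] ydir -50.57 F [0.1 0.7 0.4] w 85.5 gf 0.0 q [0.68 0.42 1.41 0.   1.31 1.56]
 rotvec [-0.01 -0.03  0.03]  travel in old axes [ -1.3  -2.  204.5]  in new axes [ -1.2  -2.  204.5]
hub n 0 rect c [0. 0.] sz [0. 0.] ang 0.0 centroid [nan nan nan] all mid [483.4 375.4  22.5] [ 7.  7. 10.]
hub n 41 rect c [484.1 405.3] sz [46.2 48.6] ang 41.5 centroid [483.7 402.4  47.1] all mid [482.7 396.1  33.1] [73. 66. 36.]b.py:8: RuntimeWarning: Mean of empty slice.
  print("hub n",len(q),"rect c",np.round(rc[0],1),"sz",np.round(rc[1],1),"ang",round(rc[2],1),"centroid",np.round(q.mean(0)*1000,1),"all mid",np.round((t.min(0)+t.max(0))*500,1),np.round((t.max(0)-t.min(0))*1000))
  ret = um.true_divide(
```

Call:
drive_tool:
  series:
    - {"travel":[-2,-1,45],"delta_rot":[0,0,0],"claw":1}
    - {"travel":[0,0,45],"delta_rot":[0,0,0],"claw":1}
    - {"travel":[0,0,45],"delta_rot":[0,0,0],"claw":1}
    - {"travel":[0,0,35],"delta_rot":[0,0,0],"claw":1}
    - {"travel":[0,0,20],"delta_rot":[0,0,0],"claw":1}
    - {"travel":[0,0,14],"delta_rot":[0,0,0],"claw":1}
    - {"travel":[0,0,0],"delta_rot":[0,0,0],"claw":1}
    - {"travel":[0,0,0],"delta_rot":[0,0,0],"claw":-1}
    - {"travel":[0,0,0],"delta_rot":[0,0,0],"claw":-1}
    - {"travel":[0,0,0],"delta_rot":[0,0,0],"claw":-1}

```text
time_s: 3.8
ee_pos: [0.4841, 0.4103, 0.0429]
eef_rot: [[0.772, 0.635, 0.002], [0.635, -0.772, 0.002], [0.003, 0.0, -1.0]]
contact_force: [-0.6, 0.7, 1.8]
grip_width: 0.0441
grip_force: 1.5
```

Call:
drive_tool:
  series:
    - {"travel":[0,0,0],"delta_rot":[0,0,0],"claw":-1}
    - {"travel":[0,0,0],"delta_rot":[0,0,0],"claw":-1}
    - {"travel":[0,0,0],"delta_rot":[0,0,0],"claw":-1}
    - {"travel":[0,0,0],"delta_rot":[0,0,0],"claw":-1}
    - {"travel":[0,0,0],"delta_rot":[0,0,0],"claw":-1}

```text
time_s: 4.3
ee_pos: [0.4842, 0.4104, 0.0431]
eef_rot: [[0.772, 0.635, 0.002], [0.635, -0.772, 0.002], [0.003, -0.0, -1.0]]
contact_force: [-0.4, -0.7, 5.2]
grip_width: 0.0434
grip_force: 42.5
```

Call:
drive_tool:
  series:
    - {"travel":[0,0,-20],"delta_rot":[0,0,0],"claw":-1}
    - {"travel":[0,0,-45],"delta_rot":[0,0,0],"claw":-1}
    - {"travel":[0,0,-45],"delta_rot":[0,0,0],"claw":-1}
    - {"travel":[0,0,-30],"delta_rot":[0,0,-7.4],"claw":-1}
    - {"travel":[0,0,-30],"delta_rot":[0,0,-7.4],"claw":-1}
    - {"travel":[0,0,-30],"delta_rot":[0,0,-7.4],"claw":-1}
    - {"travel":[0,0,0],"delta_rot":[0,0,-7.4],"claw":-1}
    - {"travel":[0,0,0],"delta_rot":[0,0,-7.4],"claw":-1}
    - {"travel":[0,0,0],"delta_rot":[0,0,-7.4],"claw":-1}
    - {"travel":[0,0,0],"delta_rot":[0,0,-7.6],"claw":-1}

```text
time_s: 5.3
ee_pos: [0.483, 0.4094, 0.241]
eef_rot: [[-0.03, 1.0, -0.001], [1.0, 0.03, -0.001], [-0.001, -0.001, -1.0]]
contact_force: [0.0, 0.1, -2.1]
grip_width: 0.0434
grip_force: 41.6
```

Call:
drive_tool:
  series:
    - {"travel":[-45,9,0],"delta_rot":[0,0,0],"claw":-1}
    - {"travel":[-45,9,0],"delta_rot":[0,0,0],"claw":-1}
    - {"travel":[-45,9,0],"delta_rot":[0,0,0],"claw":-1}
    - {"travel":[-45,9,0],"delta_rot":[0,0,0],"claw":-1}
    - {"travel":[-45,9,0],"delta_rot":[0,0,0],"claw":-1}
    - {"travel":[-45,9,0],"delta_rot":[0,0,0],"claw":-1}
    - {"travel":[-45,9,0],"delta_rot":[0,0,0],"claw":-1}
    - {"travel":[-45,9,0],"delta_rot":[0,0,0],"claw":-1}
    - {"travel":[-45,9,0],"delta_rot":[0,0,0],"claw":-1}
    - {"travel":[-45,9,0],"delta_rot":[0,0,0],"claw":-1}

```text
time_s: 6.3
ee_pos: [0.5843, -0.0397, 0.2411]
eef_rot: [[-0.025, 1.0, -0.0], [1.0, 0.025, 0.0], [0.0, -0.0, -1.0]]
contact_force: [1.0, 0.1, -2.2]
grip_width: 0.0431
grip_force: 41.6
```

```bash
python3 -c "
from go import *
go(590,-227,200,1.4)
"
```

```text
t 6.3 p [584.3 -39.7 241.1] ydir 1.43 F [ 1.   0.1 -2.2] w 43.1 gf 41.6 q [-0.09  0.34  1.55  0.    1.26 -0.11]
 rotvec [-0.03 -0.02  0.03]  travel in old axes [-187.4    1.    41. ]  in new axes [-187.4    1.1   41.1]
```

Call:
drive_tool:
  series:
    - {"travel":[-45,0,0],"delta_rot":[0,0,0],"claw":-1}
    - {"travel":[-45,0,0],"delta_rot":[0,0,0],"claw":-1}
    - {"travel":[-45,0,0],"delta_rot":[0,0,0],"claw":-1}
    - {"travel":[-35,1,20],"delta_rot":[0,0,0],"claw":-1}
    - {"travel":[-17,0,20],"delta_rot":[0,0,0],"claw":-1}
    - {"travel":[0,0,0],"delta_rot":[0,0,0],"claw":-1}
    - {"travel":[0,0,0],"delta_rot":[0,0,0],"claw":-1}

```text
time_s: 7.0
ee_pos: [0.5899, -0.2245, 0.2008]
eef_rot: [[-0.024, 1.0, -0.001], [1.0, 0.024, 0.001], [0.001, -0.001, -1.0]]
contact_force: [-0.5, 0.5, -0.7]
grip_width: 0.0428
grip_force: 41.5
```

```bash
cat > d.py <<'E'
from go import *
go(590,-227,185,1.4)
c=snapshot("side");P=cloud(c);s=read_state();p=np.array(s["ee_pos"])
near=(np.abs(P[...,0]-p[0])<.05)&(np.abs(P[...,1]-p[1])<.06)
for lo,hi,nm in((-.043,-.017,"tyre"),(-.014,.003,"hub")):
    q=P[near&(P[...,2]>p[2]+lo+.004)&(P[...,2]<p[2]+hi-.003)]
    print(nm,len(q),"x",np.round(np.percentile(q[:,0],[1,50,99])*1000,1),"y",np.round(np.percentile(q[:,1],[2,10,50])*1000,1))
for x in(.422,.506,.590):
    q=P[(np.abs(P[...,0]-x)<.03)&(np.abs(P[...,1]+.228)<.03)&(P[...,2]>.082)&(P[...,2]<.105)]
    if len(q): print("axle",x,len(q),"x",np.round(np.percentile(q[:,0],[2,50,98])*1000,1),"y",np.round(np.percentile(q[:,1],[2,10,50])*1000,1))
save(c,"s_%d.png"%(s["time_s"]*10),(260,130,420,290),4)
E
python3 d.py
```

```text
t 7.0 p [ 589.9 -224.5  200.8] ydir 1.39 F [-0.5  0.5 -0.7] w 42.8 gf 41.5 q [-0.38  0.44  1.5   0.    1.21 -0.41]
 rotvec [-0.08 -0.08 -0.01]  travel in old axes [-2.5  0.1 15.8]  in new axes [-2.5  0.1 15.8]
tyre 206 x [552.7 580.3 624.9] y [-266.7 -264.3 -254.6]
hub 75 x [555.9 590.1 623.4] y [-251.5 -250.6 -240.5]
axle 0.422 44 x [412.7 420.7 430.6] y [-243.7 -243.  -239.5]
axle 0.506 45 x [496.3 504.6 514.4] y [-242.4 -241.3 -237. ]
axle 0.59 46 x [580.  588.1 598.5] y [-242.2 -238.9 -234.4]
```

Call:
drive_tool:
  series:
    - {"travel":[-1,0,20],"delta_rot":[0,0,0],"claw":-1}
    - {"travel":[0,0,15],"delta_rot":[0,0,0],"claw":-1}
    - {"travel":[0,0,8],"delta_rot":[0,0,0],"claw":-1}
    - {"travel":[0,0,6],"delta_rot":[0,0,0],"claw":-1}
    - {"travel":[0,0,6],"delta_rot":[0,0,0],"claw":-1}
    - {"travel":[0,0,0],"delta_rot":[0,0,0],"claw":-1}

```text
time_s: 7.65
ee_pos: [0.5903, -0.2254, 0.1461]
eef_rot: [[-0.026, 1.0, -0.0], [1.0, 0.026, 0.0], [0.0, -0.0, -1.0]]
contact_force: [-0.6, 0.2, -2.4]
grip_width: 0.0432
grip_force: 41.7
```

Call:
drive_tool:
  series:
    - {"travel":[0,0,5],"delta_rot":[0,0,0],"claw":-1}
    - {"travel":[0,0,5],"delta_rot":[0,0,0],"claw":-1}
    - {"travel":[0,0,5],"delta_rot":[0,0,0],"claw":-1}
    - {"travel":[0,0,0],"delta_rot":[0,0,0],"claw":-1}

```text
time_s: 8.05
ee_pos: [0.5899, -0.2256, 0.1303]
eef_rot: [[-0.025, 1.0, -0.001], [1.0, 0.025, 0.001], [0.001, -0.001, -1.0]]
contact_force: [0.3, 0.1, -1.5]
grip_width: 0.0432
grip_force: 41.6
```

Call:
drive_tool:
  series:
    - {"travel":[0,0,4],"delta_rot":[0,0,0],"claw":-1}
    - {"travel":[0,0,4],"delta_rot":[0,0,0],"claw":-1}
    - {"travel":[0,0,4],"delta_rot":[0,0,0],"claw":-1}
    - {"travel":[0,0,0],"delta_rot":[0,0,0],"claw":-1}

```text
time_s: 8.45
ee_pos: [0.5899, -0.2256, 0.1185]
eef_rot: [[-0.025, 1.0, -0.001], [1.0, 0.025, 0.001], [0.001, -0.001, -1.0]]
contact_force: [0.1, -0.8, -2.6]
grip_width: 0.0432
grip_force: 41.6
```

Call:
drive_tool:
  series:
    - {"travel":[0,0,5],"delta_rot":[0,0,0],"claw":-1}
    - {"travel":[0,0,5],"delta_rot":[0,0,0],"claw":-1}
    - {"travel":[0,0,5],"delta_rot":[0,0,0],"claw":-1}
    - {"travel":[0,0,5],"delta_rot":[0,0,0],"claw":-1}
    - {"travel":[0,0,5],"delta_rot":[0,0,0],"claw":-1}
    - {"travel":[0,0,3],"delta_rot":[0,0,0],"claw":-1}
    - {"travel":[0,0,2],"delta_rot":[0,0,0],"claw":-1}
    - {"travel":[0,0,0],"delta_rot":[0,0,0],"claw":-1}

```text
time_s: 9.25
ee_pos: [0.5902, -0.2258, 0.089]
eef_rot: [[-0.025, 1.0, -0.0], [1.0, 0.025, 0.0], [0.0, -0.0, -1.0]]
contact_force: [-0.2, -0.2, -1.9]
grip_width: 0.043
grip_force: 41.6
```

Call:
drive_tool:
  series:
    - {"travel":[0,0,2],"delta_rot":[0,0,0],"claw":-1}
    - {"travel":[0,0,2],"delta_rot":[0,0,0],"claw":-1}
    - {"travel":[0,0,0],"delta_rot":[0,0,0],"claw":-1}

```text
time_s: 9.55
ee_pos: [0.5907, -0.226, 0.0881]
eef_rot: [[-0.025, 1.0, 0.002], [1.0, 0.025, -0.001], [-0.001, 0.002, -1.0]]
contact_force: [-3.8, 1.0, 10.9]
grip_width: 0.0431
grip_force: 43.1
```

Call:
drive_tool:
  series:
    - {"travel":[0,0,0],"delta_rot":[0,0,0],"claw":1}
    - {"travel":[0,0,0],"delta_rot":[0,0,0],"claw":1}
    - {"travel":[0,0,0],"delta_rot":[0,0,0],"claw":1}
    - {"travel":[0,0,0],"delta_rot":[0,0,0],"claw":1}
    - {"travel":[0,0,-10],"delta_rot":[0,0,0],"claw":1}
    - {"travel":[0,0,-35],"delta_rot":[0,0,0],"claw":1}
    - {"travel":[0,0,-40],"delta_rot":[0,0,0],"claw":1}
    - {"travel":[0,0,-40],"delta_rot":[0,0,0],"claw":1}
    - {"travel":[-20,-20,-20],"delta_rot":[0,0,-8.3],"claw":1}
    - {"travel":[0,0,0],"delta_rot":[0,0,-8.3],"claw":1}

```text
time_s: 10.55
ee_pos: [0.5711, -0.2486, 0.2355]
eef_rot: [[-0.314, 0.949, 0.007], [0.949, 0.314, -0.005], [-0.007, 0.005, -1.0]]
contact_force: [1.0, 0.9, -0.4]
grip_width: 0.0855
grip_force: 0.0
```

Call:
drive_tool:
  series:
    - {"travel":[0,0,0],"delta_rot":[0,0,-8.3],"claw":1}
    - {"travel":[0,0,0],"delta_rot":[0,0,-8.3],"claw":1}
    - {"travel":[0,0,0],"delta_rot":[0,0,-8.3],"claw":1}
    - {"travel":[0,0,0],"delta_rot":[0,0,-8.3],"claw":1}
    - {"travel":[0,0,0],"delta_rot":[0,0,-8.3],"claw":1}
    - {"travel":[0,0,0],"delta_rot":[0,0,-8.3],"claw":1}

```text
time_s: 11.15
ee_pos: [0.5709, -0.2463, 0.231]
eef_rot: [[-0.928, 0.372, 0.001], [0.372, 0.928, -0.0], [-0.001, 0.0, -1.0]]
contact_force: [0.2, -0.1, -0.5]
grip_width: 0.0852
grip_force: 0.0
```

```bash
cat > e.py <<'E'
from go import *
from b import wheel
go(452.5,-387,180,68.1)
c=snapshot("top");P=cloud(c);save(c,"t_e.png",(340,110,500,260),5)
wheel(c,P,.4525,-.387)
q=P[(np.abs(P[...,0]-.59)<.045)&(np.abs(P[...,1]+.227)<.045)]
for lo,hi in((.055,.08),(.086,.1)):
    k=q[(q[:,2]>lo)&(q[:,2]<hi)]; print(lo,len(k),np.round(np.median(k,0),4) if len(k) else "")
for m in masks_of(c,"wheel0_mid"):
    q=P[m["pixels"]];print(round(m["score"],2),m["bbox"],np.round(np.nanmedian(q,0),3),np.median(c["pixels"][m["pixels"]],0))
E
python3 e.py
```

```text
t 11.15 p [ 570.9 -246.3  231. ] ydir 68.18 F [ 0.2 -0.1 -0.5] w 85.2 gf 0.0 q [-0.43  0.4   1.48  0.    1.26 -1.62]
 rotvec [0.   0.04 0.08]  travel in old axes [  57.6 -174.6   50.9]  in new axes [  57.4 -174.7   51. ]
hub n 131 rect c [ 454.  -387.3] sz [45.4 45.5] ang 67.0 centroid [ 451.8 -386.6   49.7] all mid [ 453.5 -386.3   36.4] [75. 78. 41.]
0.055 55 [ 0.6011 -0.1968  0.0674]
0.086 6 [ 0.6111 -0.2058  0.0942]
0.86 [179.8, 236.9, 204.2, 260.8] [0.349 0.419 0.026] [156. 101.  65.]
```

View pics/t_e.png

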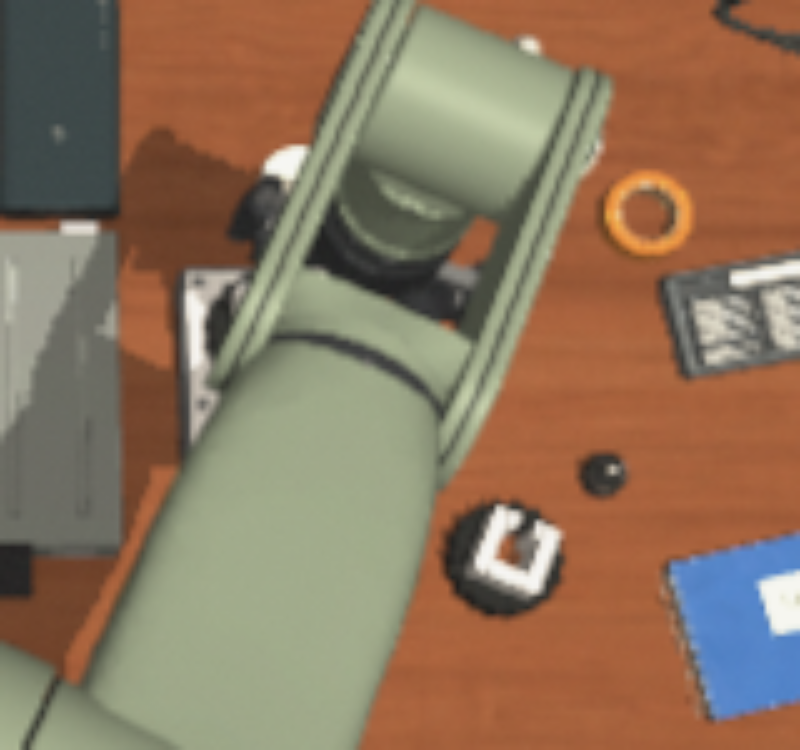

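The first wheel is on, with its hub top at 94 mm and tyre top at 67 mm, so it looks seated. The right wheel hasn't moved and is at crop (500,555).

Call:
drive_tool:
  series:
    - {"travel":[15,-44,0],"delta_rot":[0,0,0],"claw":1}
    - {"travel":[14,-44,0],"delta_rot":[0,0,0],"claw":1}
    - {"travel":[14,-43,20],"delta_rot":[0,0,0],"claw":1}
    - {"travel":[14,-43,20],"delta_rot":[0,0,0],"claw":1}
    - {"travel":[0,0,40],"delta_rot":[0,0,0],"claw":1}
    - {"travel":[0,0,40],"delta_rot":[0,0,0],"claw":1}
    - {"travel":[0,0,30],"delta_rot":[0,0,0],"claw":1}
    - {"travel":[0,0,24],"delta_rot":[0,0,0],"claw":1}
    - {"travel":[0,0,14],"delta_rot":[0,0,0],"claw":1}
    - {"travel":[0,0,0],"delta_rot":[0,0,0],"claw":1}

```text
time_s: 12.25
ee_pos: [0.4517, -0.3853, 0.0408]
eef_rot: [[-0.925, 0.379, -0.003], [0.379, 0.925, 0.002], [0.003, 0.001, -1.0]]
contact_force: [-0.2, -0.2, 0.7]
grip_width: 0.0857
grip_force: 0.0
```

Call:
drive_tool:
  series:
    - {"travel":[0,0,0],"delta_rot":[0,0,0],"claw":-1}
    - {"travel":[0,0,0],"delta_rot":[0,0,0],"claw":-1}
    - {"travel":[0,0,0],"delta_rot":[0,0,0],"claw":-1}
    - {"travel":[0,0,0],"delta_rot":[0,0,0],"claw":-1}
    - {"travel":[0,0,0],"delta_rot":[0,0,0],"claw":-1}
    - {"travel":[0,0,0],"delta_rot":[0,0,0],"claw":-1}
    - {"travel":[0,0,0],"delta_rot":[0,0,0],"claw":-1}

```text
time_s: 12.95
ee_pos: [0.4534, -0.3872, 0.0442]
eef_rot: [[-0.926, 0.377, 0.003], [0.377, 0.926, -0.003], [-0.004, -0.002, -1.0]]
contact_force: [-0.9, -1.5, 6.1]
grip_width: 0.0432
grip_force: 42.7
```

Call:
drive_tool:
  series:
    - {"travel":[0,0,-20],"delta_rot":[0,0,0],"claw":-1}
    - {"travel":[0,0,-45],"delta_rot":[0,0,0],"claw":-1}
    - {"travel":[0,0,-45],"delta_rot":[0,0,8.3],"claw":-1}
    - {"travel":[0,0,-45],"delta_rot":[0,0,8.3],"claw":-1}
    - {"travel":[0,0,0],"delta_rot":[0,0,8.3],"claw":-1}
    - {"travel":[0,0,0],"delta_rot":[0,0,8.3],"claw":-1}
    - {"travel":[0,0,0],"delta_rot":[0,0,8.3],"claw":-1}
    - {"travel":[0,0,0],"delta_rot":[0,0,8.3],"claw":-1}
    - {"travel":[0,0,0],"delta_rot":[0,0,8.3],"claw":-1}
    - {"travel":[0,0,0],"delta_rot":[0,0,8.3],"claw":-1}

```text
time_s: 13.95
ee_pos: [0.452, -0.3853, 0.1969]
eef_rot: [[-0.019, 1.0, -0.001], [1.0, 0.019, 0.001], [0.001, -0.001, -1.0]]
contact_force: [0.5, -0.6, -1.9]
grip_width: 0.0435
grip_force: 41.9
```

Call:
drive_tool:
  series:
    - {"travel":[40,-8,0],"delta_rot":[0,0,0],"claw":-1}
    - {"travel":[40,-8,0],"delta_rot":[0,0,0],"claw":-1}
    - {"travel":[40,-8,0],"delta_rot":[0,0,0],"claw":-1}
    - {"travel":[36,-4,0],"delta_rot":[0,0,0.3],"claw":-1}
    - {"travel":[0,0,0],"delta_rot":[0,0,0],"claw":-1}
    - {"travel":[0,0,0],"delta_rot":[0,0,0],"claw":-1}

```text
time_s: 14.55
ee_pos: [0.4203, -0.23, 0.1975]
eef_rot: [[-0.021, 1.0, 0.0], [1.0, 0.021, -0.0], [-0.0, 0.0, -1.0]]
contact_force: [0.2, 0.3, -2.8]
grip_width: 0.043
grip_force: 41.9
```

```bash
sed -i 's/^go(590.*/go(422.2,-230,185,1.4)/' d.py; python3 d.py
```

```text
t 14.55 p [ 420.3 -230.   197.5] ydir 1.22 F [ 0.2  0.3 -2.8] w 43.0 gf 41.9 q [-0.52  0.21  1.85 -0.    1.08 -0.55]
 rotvec [ 0.02  0.02 -0.18]  travel in old axes [-0.   1.8 12.5]  in new axes [-0.   1.9 12.5]
tyre 188 x [384.1 417.  455.2] y [-268.3 -266.3 -259.2]
hub 77 x [387.1 421.2 455.3] y [-254.8 -254.  -247.3]
axle 0.422 43 x [412.5 420.7 428.9] y [-243.4 -242.6 -240. ]
axle 0.506 45 x [496.7 504.4 515.1] y [-243.1 -242.3 -237.5]
axle 0.59 138 x [569.8 585.9 613.1] y [-254.1 -251.4 -238.8]
```

Call:
drive_tool:
  series:
    - {"travel":[-1,1.5,20],"delta_rot":[0,0,0],"claw":-1}
    - {"travel":[0,0,14],"delta_rot":[0,0,0],"claw":-1}
    - {"travel":[0,0,8],"delta_rot":[0,0,0],"claw":-1}
    - {"travel":[0,0,6],"delta_rot":[0,0,0],"claw":-1}
    - {"travel":[0,0,6],"delta_rot":[0,0,0],"claw":-1}
    - {"travel":[0,0,5],"delta_rot":[0,0,0],"claw":-1}
    - {"travel":[0,0,0],"delta_rot":[0,0,0],"claw":-1}

```text
time_s: 15.3
ee_pos: [0.4218, -0.2316, 0.1378]
eef_rot: [[-0.02, 1.0, -0.001], [1.0, 0.02, 0.001], [0.001, -0.001, -1.0]]
contact_force: [0.1, 0.2, -3.3]
grip_width: 0.043
grip_force: 41.9
```

Call:
drive_tool:
  series:
    - {"travel":[0,0,5],"delta_rot":[0,0,0],"claw":-1}
    - {"travel":[0,0,4],"delta_rot":[0,0,0],"claw":-1}
    - {"travel":[0,0,4],"delta_rot":[0,0,0],"claw":-1}
    - {"travel":[0,0,4],"delta_rot":[0,0,0],"claw":-1}
    - {"travel":[0,0,4],"delta_rot":[0,0,0],"claw":-1}
    - {"travel":[0,0,0],"delta_rot":[0,0,0],"claw":-1}

```text
time_s: 15.9
ee_pos: [0.4216, -0.2315, 0.1167]
eef_rot: [[-0.02, 1.0, -0.001], [1.0, 0.02, 0.001], [0.001, -0.001, -1.0]]
contact_force: [0.8, -0.3, -2.8]
grip_width: 0.0433
grip_force: 41.9
```

Past the rib top with no contact. I'll continue down to the seat.

Call:
drive_tool:
  series:
    - {"travel":[0,0,5],"delta_rot":[0,0,0],"claw":-1}
    - {"travel":[0,0,5],"delta_rot":[0,0,0],"claw":-1}
    - {"travel":[0,0,5],"delta_rot":[0,0,0],"claw":-1}
    - {"travel":[0,0,5],"delta_rot":[0,0,0],"claw":-1}
    - {"travel":[0,0,5],"delta_rot":[0,0,0],"claw":-1}
    - {"travel":[0,0,3],"delta_rot":[0,0,0],"claw":-1}
    - {"travel":[0,0,2],"delta_rot":[0,0,0],"claw":-1}
    - {"travel":[0,0,0],"delta_rot":[0,0,0],"claw":-1}

```text
time_s: 16.7
ee_pos: [0.4222, -0.2317, 0.0874]
eef_rot: [[-0.02, 1.0, 0.0], [1.0, 0.02, -0.0], [-0.0, 0.0, -1.0]]
contact_force: [-0.5, -0.1, -2.5]
grip_width: 0.0433
grip_force: 41.9
```

Call:
drive_tool:
  series:
    - {"travel":[0,0,1],"delta_rot":[0,0,0],"claw":-1}
    - {"travel":[0,0,1],"delta_rot":[0,0,0],"claw":-1}
    - {"travel":[0,0,0],"delta_rot":[0,0,0],"claw":-1}

```text
time_s: 17.0
ee_pos: [0.4222, -0.2317, 0.0872]
eef_rot: [[-0.02, 1.0, 0.001], [1.0, 0.02, -0.001], [-0.001, 0.001, -1.0]]
contact_force: [-3.0, 3.0, 13.4]
grip_width: 0.0434
grip_force: 43.7
```

Call:
drive_tool:
  series:
    - {"travel":[0,0,0],"delta_rot":[0,0,0],"claw":1}
    - {"travel":[0,0,0],"delta_rot":[0,0,0],"claw":1}
    - {"travel":[0,0,0],"delta_rot":[0,0,0],"claw":1}
    - {"travel":[0,0,0],"delta_rot":[0,0,0],"claw":1}
    - {"travel":[0,0,-10],"delta_rot":[0,0,0],"claw":1}
    - {"travel":[0,0,-35],"delta_rot":[0,0,0],"claw":1}
    - {"travel":[0,0,-40],"delta_rot":[0,0,0],"claw":1}
    - {"travel":[0,0,-30],"delta_rot":[0,0,0],"claw":1}
    - {"travel":[45,0,0],"delta_rot":[0,0,8.2],"claw":1}
    - {"travel":[45,0,0],"delta_rot":[0,0,8.2],"claw":1}

```text
time_s: 18.0
ee_pos: [0.4264, -0.1465, 0.2021]
eef_rot: [[0.257, 0.966, 0.003], [0.966, -0.257, -0.001], [-0.0, 0.003, -1.0]]
contact_force: [1.0, 0.6, -0.2]
grip_width: 0.0854
grip_force: 0.0
```

Call:
drive_tool:
  series:
    - {"travel":[0,0,0],"delta_rot":[0,0,8.2],"claw":1}
    - {"travel":[0,0,0],"delta_rot":[0,0,8.2],"claw":1}
    - {"travel":[0,0,0],"delta_rot":[0,0,8.2],"claw":1}
    - {"travel":[0,0,0],"delta_rot":[0,0,8.2],"claw":1}
    - {"travel":[0,0,0],"delta_rot":[0,0,8.2],"claw":1}
    - {"travel":[0,0,0],"delta_rot":[0,0,8.2],"claw":1}
    - {"travel":[0,0,0],"delta_rot":[0,0,8.2],"claw":1}
    - {"travel":[0,0,0],"delta_rot":[0,0,8.2],"claw":1}
    - {"travel":[0,0,0],"delta_rot":[0,0,8.2],"claw":1}

```text
time_s: 18.9
ee_pos: [0.4264, -0.1468, 0.2009]
eef_rot: [[1.0, 0.026, 0.001], [0.026, -1.0, -0.0], [0.001, 0.0, -1.0]]
contact_force: [0.3, 0.5, 0.8]
grip_width: 0.0853
grip_force: 0.0
```

```bash
cat > f.py <<'E'
from go import *
go(436,-66,80,-89.3)
c=snapshot("side");P=cloud(c);save(c,"s_f.png",(270,190,400,290),6)
t=snapshot("top");Q=cloud(t)
for n,x,y in(("w0",.422,-.231),("w2",.59,-.227)):
  for nm,C in(("side",P),("top",Q)):
    q=C[(np.abs(C[...,0]-x)<.045)&(np.abs(C[...,1]-y)<.045)&(C[...,2]>.06)]
    h,e=np.histogram(q[:,2],bins=np.arange(.06,.124,.004)); print(n,nm,h)
q=Q[(Q[...,0]>.4)&(Q[...,0]<.46)&(np.abs(Q[...,1]+.066)<.03)&(Q[...,2]>.03)&(Q[...,2]<.058)]
if len(q): print("tab",len(q),q.min(0),q.max(0))
for m in masks_of(t,"wheel0_mid"):
    q=Q[m["pixels"]];print(round(m["score"],2),m["bbox"],np.round(np.nanmedian(q,0),3),np.median(t["pixels"][m["pixels"]],0))
save(t,"t_f.png",(300,90,480,260),4)
E
python3 f.py
```

```text
t 18.9 p [ 426.4 -146.8  200.9] ydir -88.52 F [0.3 0.5 0.8] w 85.3 gf 0.0 q [-0.36  0.16  1.9   0.    1.08  1.19]
 rotvec [ 0.01 -0.04  0.78]  travel in old axes [ 11.6 -80.5 120.9]  in new axes [ 10.6 -80.6 120.9]
w0 side [33 64 69 26 27 18 21 35 70  3  6  8 12  7  1]
w0 top [10 23 33 15  6  2  9 23 24 11  3  3  2  1  0]
w2 side [25 72 59 20 22 21 24 24 67  6  4 10  8  9  0]
w2 top [16 29 40 16  7 11 13 32 50 33  9  6 10  9  1]
tab 112 [ 0.41909186 -0.08321248  0.0305741 ] [ 0.45996236 -0.03732554  0.05734603]
0.73 [180.8, 235.2, 202.7, 258.7] [0.349 0.418 0.026] [159.  103.   66.5]
0.5 [382.4, 165.8, 401.7, 180.3] [ 0.601 -0.225  0.084] [200. 193. 179.]
```

View pics/s_f.png

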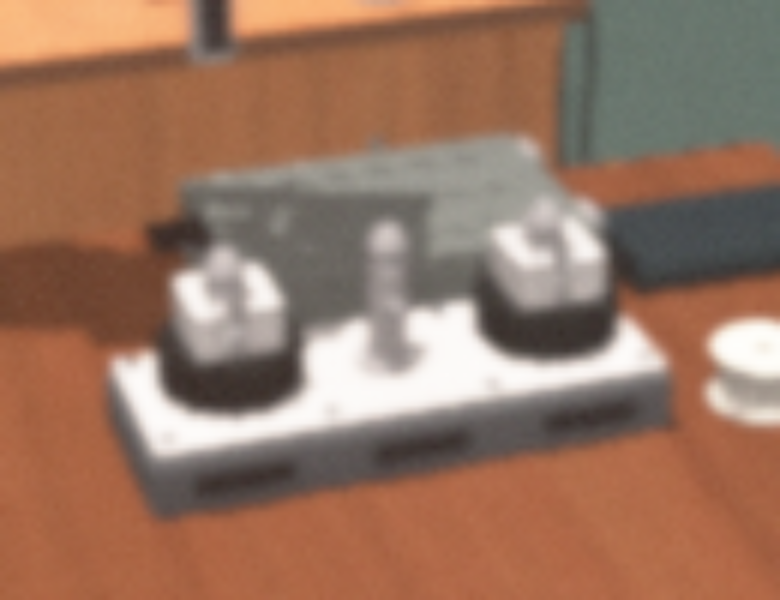

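Both wheels sit level on the outer axles, slots towards the camera, at crop (230,320) and (545,270); the middle axle is empty. Next is the lid tab.

Call:
drive_tool:
  series:
    - {"travel":[5,-40,10],"delta_rot":[0,0,0.8],"claw":0.2}
    - {"travel":[5,-40,30],"delta_rot":[0,0,0],"claw":0.2}
    - {"travel":[0,0,40],"delta_rot":[0,0,0],"claw":0.2}
    - {"travel":[0,0,40],"delta_rot":[0,0,0],"claw":0.2}
    - {"travel":[0,0,30],"delta_rot":[0,0,0],"claw":0.2}
    - {"travel":[0,0,0],"delta_rot":[0,0,0],"claw":0.2}
    - {"travel":[0,0,0],"delta_rot":[0,0,0],"claw":0.2}

```text
time_s: 19.75
ee_pos: [0.4348, -0.0668, 0.0509]
eef_rot: [[1.0, 0.019, -0.0], [0.019, -1.0, 0.0], [0.0, -0.0, -1.0]]
contact_force: [0.0, -0.2, -0.3]
grip_width: 0.0512
grip_force: 0.0
```

Call:
drive_tool:
  series:
    - {"travel":[0,0,0],"delta_rot":[0,0,0],"claw":-1}
    - {"travel":[0,0,0],"delta_rot":[0,0,0],"claw":-1}
    - {"travel":[0,0,0],"delta_rot":[0,0,0],"claw":-1}
    - {"travel":[0,0,0],"delta_rot":[0,0,0],"claw":-1}
    - {"travel":[0,0,0],"delta_rot":[0,0,0],"claw":-1}
    - {"travel":[0,0,0],"delta_rot":[0,0,0],"claw":-1}
  grip_force: 30

```text
time_s: 20.35
ee_pos: [0.4357, -0.0683, 0.0524]
eef_rot: [[1.0, 0.019, 0.004], [0.019, -1.0, -0.003], [0.004, 0.003, -1.0]]
contact_force: [-0.4, -7.6, 4.7]
grip_width: 0.0232
grip_force: 31.6
```

```bash
python3 -c "
import numpy as np
from go import *
go(436,-66,50)
th=np.radians(np.arange(0,104,8.6));x=-230*np.cos(th)+4.5*np.sin(th);z=230*np.sin(th)+4.5*np.cos(th)
print(np.round(np.diff(x),1).tolist());print(np.round(np.diff(z),1).tolist())
"
```

```text
t 20.35 p [435.7 -68.3  52.4] ydir -88.92 F [-0.4 -7.6  4.7] w 23.2 gf 31.6 q [-0.18  0.34  2.12 -0.    0.67  1.37]
 rotvec [0. 0. 0.]  travel in old axes [ 0.3 -2.3  2.4]  in new axes [ 0.3 -2.3  2.4]
[3.3, 8.4, 13.3, 17.9, 22.1, 25.8, 28.9, 31.4, 33.2, 34.2, 34.5, 34.0]
[34.3, 33.5, 31.8, 29.5, 26.5, 22.9, 18.8, 14.2, 9.4, 4.3, -0.9, -6.0]
```

Call:
drive_tool:
  series:
    - {"travel":[0.8,2,-17],"delta_rot":[0,0,0],"claw":-1}
    - {"travel":[2.5,0,-17.3],"delta_rot":[0,0,0],"claw":-1}
    - {"travel":[3.6,0,-17],"delta_rot":[0,0,0],"claw":-1}
    - {"travel":[4.8,0,-16.5],"delta_rot":[0,0,0],"claw":-1}
    - {"travel":[6,0,-16.2],"delta_rot":[0,0,0],"claw":-1}
    - {"travel":[7.3,0,-15.6],"delta_rot":[0,0,0],"claw":-1}

```text
time_s: 20.95
ee_pos: [0.4619, -0.0682, 0.1523]
eef_rot: [[1.0, 0.017, 0.008], [0.017, -1.0, -0.0], [0.008, 0.0, -1.0]]
contact_force: [6.6, 1.2, -7.0]
grip_width: 0.0232
grip_force: 30.2
```

Call:
drive_tool:
  series:
    - {"travel":[8.4,0,-15],"delta_rot":[0,0,0],"claw":-1}
    - {"travel":[9.5,0,-14.5],"delta_rot":[0,0,0],"claw":-1}
    - {"travel":[10.5,0,-13.7],"delta_rot":[0,0,0],"claw":-1}
    - {"travel":[11.6,0,-12.8],"delta_rot":[0,0,0],"claw":-1}
    - {"travel":[12.5,0,-11.9],"delta_rot":[0,0,0],"claw":-1}
    - {"travel":[13.3,0,-11],"delta_rot":[0,0,0],"claw":-1}
    - {"travel":[14.1,0,-9.9],"delta_rot":[0,0,0],"claw":-1}
    - {"travel":[14.8,0,-8.9],"delta_rot":[0,0,0],"claw":-1}
    - {"travel":[15.4,0,-7.7],"delta_rot":[0,0,0],"claw":-1}
    - {"travel":[16,0,-6.5],"delta_rot":[0,0,0],"claw":-1}

```text
time_s: 21.95
ee_pos: [0.5852, -0.0666, 0.2622]
eef_rot: [[1.0, 0.018, -0.001], [0.018, -1.0, -0.001], [-0.001, 0.001, -1.0]]
contact_force: [1.9, -2.4, -6.5]
grip_width: 0.0232
grip_force: 30.4
```

Call:
drive_tool:
  series:
    - {"travel":[16.5,0,-5.3],"delta_rot":[0,0,0],"claw":-1}
    - {"travel":[16.8,0,-4.1],"delta_rot":[0,0,0],"claw":-1}
    - {"travel":[17,0,-2.8],"delta_rot":[0,0,0],"claw":-1}
    - {"travel":[17.2,0,-1.5],"delta_rot":[0,0,0],"claw":-1}
    - {"travel":[17.3,0,-0.2],"delta_rot":[0,0,0],"claw":-1}
    - {"travel":[17.2,0,1.1],"delta_rot":[0,0,0],"claw":-1}
    - {"travel":[17.1,0,2.4],"delta_rot":[0,0,0],"claw":-1}
    - {"travel":[12,0,2.4],"delta_rot":[0,0,0],"claw":-1}
    - {"travel":[0,0,0],"delta_rot":[0,0,0],"claw":-1}

```text
time_s: 22.85
ee_pos: [0.7172, -0.065, 0.2707]
eef_rot: [[1.0, 0.018, 0.001], [0.018, -1.0, -0.002], [0.001, 0.002, -1.0]]
contact_force: [-0.4, -3.2, 0.4]
grip_width: 0.023
grip_force: 29.7
```

Call:
drive_tool:
  series:
    - {"travel":[0,0,0],"delta_rot":[0,0,0],"claw":0}
    - {"travel":[0,0,0],"delta_rot":[0,0,0],"claw":0}
    - {"travel":[0,0,0],"delta_rot":[0,0,0],"claw":0}
    - {"travel":[0,0,-20],"delta_rot":[0,0,0],"claw":0}
    - {"travel":[0,0,-30],"delta_rot":[0,0,0],"claw":0}
    - {"travel":[-45,0,0],"delta_rot":[0,0,0],"claw":0}
    - {"travel":[-45,10,0],"delta_rot":[0,0,-8],"claw":0}
    - {"travel":[-45,10,0],"delta_rot":[0,0,-8],"claw":0}
    - {"travel":[-30,35,0],"delta_rot":[0,0,-8],"claw":0}
    - {"travel":[0,45,0],"delta_rot":[0,0,-8],"claw":0}

```text
time_s: 23.85
ee_pos: [0.5797, -0.1748, 0.3221]
eef_rot: [[0.835, 0.55, -0.001], [0.55, -0.835, 0.001], [-0.0, -0.001, -1.0]]
contact_force: [1.8, 0.7, 0.6]
grip_width: 0.0426
grip_force: 0.0
```

Call:
drive_tool:
  series:
    - {"travel":[0,45,0],"delta_rot":[0,0,-8],"claw":0}
    - {"travel":[0,45,0],"delta_rot":[0,0,-8],"claw":0}
    - {"travel":[0,45,0],"delta_rot":[0,0,-8],"claw":0}
    - {"travel":[0,0,0],"delta_rot":[0,0,-8],"claw":0}
    - {"travel":[0,0,0],"delta_rot":[0,0,-8],"claw":0}
    - {"travel":[0,0,0],"delta_rot":[0,0,-8],"claw":0}
    - {"travel":[0,0,0],"delta_rot":[0,0,-8],"claw":0}

```text
time_s: 24.55
ee_pos: [0.6723, -0.2761, 0.3201]
eef_rot: [[0.011, 1.0, 0.0], [1.0, -0.011, 0.001], [0.001, 0.0, -1.0]]
contact_force: [-0.3, 0.1, 0.7]
grip_width: 0.0428
grip_force: 0.0
```

```bash
cat > k.py <<'E'
from go import *
go(500,-300,200,1)
t=snapshot("top");Q=cloud(t);save(t,"t_k.png",(300,140,380,240),7)
for m in masks_of(t,"clip0_grip"):
    q=Q[m["pixels"]];print("clip",round(m["score"],2),np.round(m["bbox"]),np.round(np.nanmedian(q,0),3),np.nanmin(q,0).round(3),np.nanmax(q,0).round(3))
q=Q[(Q[...,2]>.08)&(np.abs(Q[...,1]+.065)<.09)&(Q[...,0]>.6)];print("lid",len(q),np.nanmax(q,0))
# dark blocks
d=(t["pixels"].max(2)<70)&(Q[...,0]>.45)&(Q[...,0]<.67)&(np.abs(Q[...,1]+.065)<.07)&(Q[...,2]>.008)&(Q[...,2]<.05)
k,l,st,ce=cv2.connectedComponentsWithStats(d.astype(np.uint8))
for i in range(1,k):
    if st[i,4]>8: q=Q[l==i];print(st[i],np.round(q.mean(0),4),np.round((q.min(0)+q.max(0))/2,4))
E
python3 k.py
```

```text
t 24.55 p [ 672.3 -276.1  320.1] ydir -0.64 F [-0.3  0.1  0.7] w 42.8 gf 0.0 q [-0.41  0.55  1.01  0.    1.58 -0.39]
 rotvec [ 0.01 -0.03 -1.64]  travel in old axes [ -25.9 -172.1  120. ]  in new axes [ -20.8 -172.7  120.1]
lid 7739 [0.86805027 0.02498603 0.61360474]
[353 158   9   4  18] [ 0.6581 -0.1187  0.0207] [ 0.6548 -0.1173  0.0205]
[351 172   7   8  49] [ 0.5999 -0.1066  0.0275] [ 0.6006 -0.1064  0.0232]
[351 189   8   7  48] [ 0.5441 -0.1087  0.0271] [ 0.5441 -0.108   0.0232]
[352 204   8   4  20] [ 0.4993 -0.1123  0.0282] [ 0.4981 -0.1113  0.0278]
```

View pics/t_k.png

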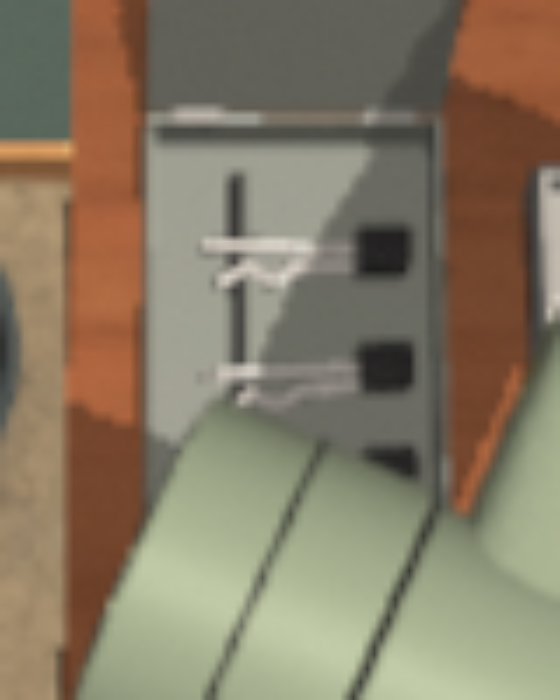

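The open case shows three black grip blocks near (383,250), (387,367) and (390,463) in the crop, legs pointing left (+y). The lid is leaning back on its stop. I'll take the middle clip first.

Call:
drive_tool:
  series:
    - {"travel":[34,-25,0],"delta_rot":[0,0,-2],"claw":-0.2}
    - {"travel":[34,-25,20],"delta_rot":[0,0,0],"claw":-0.2}
    - {"travel":[34,-25,20],"delta_rot":[0,0,0],"claw":-0.2}
    - {"travel":[34,-25,20],"delta_rot":[0,0,0],"claw":-0.2}
    - {"travel":[35,-24,20],"delta_rot":[0,0,0],"claw":-0.2}
    - {"travel":[0,0,45],"delta_rot":[0,0,0],"claw":-0.2}
    - {"travel":[0,0,45],"delta_rot":[0,0,0],"claw":-0.2}
    - {"travel":[0,0,45],"delta_rot":[0,0,0],"claw":-0.2}
    - {"travel":[0,0,0],"delta_rot":[0,0,0],"claw":-0.2}
    - {"travel":[0,0,0],"delta_rot":[0,0,0],"claw":-0.2}

```text
time_s: 25.65
ee_pos: [0.5469, -0.1068, 0.1057]
eef_rot: [[-0.016, 1.0, 0.0], [1.0, 0.016, 0.0], [0.0, 0.0, -1.0]]
contact_force: [0.6, 0.6, 1.0]
grip_width: 0.034
grip_force: 0.0
```

```bash
cat > m.py <<'E'
from go import *
import sys
go(544.5,-108,23,1.4)
c=snapshot("side");P=cloud(c);save(c,"s_m%d.png"%(read_state()["time_s"]*10),(280,180,390,260),7)
t=snapshot("top");Q=cloud(t)
for nm,C,I in(("top",Q,t),("side",P,c)):
    d=(I["pixels"].max(2)<75)&(C[...,0]>.46)&(C[...,0]<.64)&(np.abs(C[...,1]+.108)<.025)&(C[...,2]>.006)&(C[...,2]<.042)
    k,l,st,ce=cv2.connectedComponentsWithStats(d.astype(np.uint8))
    for i in range(1,k):
        if st[i,4]>8: q=C[l==i];print(nm,st[i],np.round(q.mean(0),4),np.round((q.min(0)+q.max(0))/2,4),np.round(q.max(0)-q.min(0),3))
E
python3 m.py
```

```text
t 25.65 p [ 546.9 -106.8  105.7] ydir 0.92 F [0.6 0.6 1. ] w 34.0 gf 0.0 q [-0.21  0.42  1.8   0.    0.92 -0.23]
 rotvec [ 0.01 -0.01 -0.48]  travel in old axes [-1.2 -2.4 82.7]  in new axes [-1.2 -2.4 82.7]
```

Call:
drive_tool:
  series:
    - {"travel":[-1,-2,30],"delta_rot":[0,0,-0.5],"claw":-0.2}
    - {"travel":[0,0,25],"delta_rot":[0,0,0],"claw":-0.2}
    - {"travel":[0,0,17],"delta_rot":[0,0,0],"claw":-0.2}
    - {"travel":[0,0,10],"delta_rot":[0,0,0],"claw":-0.2}
    - {"travel":[0,0,0],"delta_rot":[0,0,0],"claw":-0.2}

```text
time_s: 26.25
ee_pos: [0.5453, -0.108, 0.0236]
eef_rot: [[-0.026, 1.0, 0.001], [1.0, 0.026, -0.0], [-0.0, 0.001, -1.0]]
contact_force: [-0.6, -0.5, 1.0]
grip_width: 0.0341
grip_force: 0.0
```

Call:
drive_tool:
  series:
    - {"travel":[0,0,0],"delta_rot":[0,0,0],"claw":-1}
    - {"travel":[0,0,0],"delta_rot":[0,0,0],"claw":-1}
    - {"travel":[0,0,0],"delta_rot":[0,0,0],"claw":-1}
    - {"travel":[0,0,0],"delta_rot":[0,0,0],"claw":-1}
    - {"travel":[0,0,0],"delta_rot":[0,0,0],"claw":-1}
    - {"travel":[0,0,0],"delta_rot":[0,0,0],"claw":-1}
  grip_force: 60

```text
time_s: 26.85
ee_pos: [0.546, -0.1081, 0.0246]
eef_rot: [[-0.026, 1.0, 0.004], [1.0, 0.026, -0.001], [-0.001, 0.004, -1.0]]
contact_force: [0.0, 0.3, 6.7]
grip_width: 0.0207
grip_force: 60.4
```

Call:
drive_tool:
  series:
    - {"travel":[0,0,-30],"delta_rot":[0,0,0],"claw":-1}
    - {"travel":[0,0,-45],"delta_rot":[0,0,0],"claw":-1}
    - {"travel":[0,0,-45],"delta_rot":[0,0,0],"claw":-1}
    - {"travel":[0,0,-40],"delta_rot":[0,0,0],"claw":-1}
    - {"travel":[-40,7,-20],"delta_rot":[0,0,0],"claw":-1}
    - {"travel":[-42,7,0],"delta_rot":[0,0,0],"claw":-1}
    - {"travel":[-42,7,0],"delta_rot":[0,0,0],"claw":-1}
    - {"travel":[-42,7,0],"delta_rot":[0,0,0],"claw":-1}
    - {"travel":[-42,7,0],"delta_rot":[0,0,0],"claw":-1}
    - {"travel":[-40,6,0],"delta_rot":[0,0,0],"claw":-1}

```text
time_s: 27.85
ee_pos: [0.5922, -0.3565, 0.2032]
eef_rot: [[-0.026, 1.0, 0.0], [1.0, 0.026, -0.0], [-0.0, 0.0, -1.0]]
contact_force: [1.4, 0.6, 0.1]
grip_width: 0.0208
grip_force: 59.6
```

Call:
drive_tool:
  series:
    - {"travel":[0,0,40],"delta_rot":[0,0,0],"claw":-1}
    - {"travel":[0,0,40],"delta_rot":[0,0,0],"claw":-1}
    - {"travel":[0,0,20],"delta_rot":[0,0,0],"claw":-1}
    - {"travel":[0,0,0],"delta_rot":[0,0,0],"claw":-1}
    - {"travel":[0,0,0],"delta_rot":[0,0,0],"claw":-1}

```text
time_s: 28.35
ee_pos: [0.5925, -0.3548, 0.1036]
eef_rot: [[-0.026, 1.0, 0.001], [1.0, 0.026, -0.0], [-0.0, 0.001, -1.0]]
contact_force: [0.1, 0.4, 0.6]
grip_width: 0.0207
grip_force: 59.6
```

```bash
cat > n.py <<'E'
from go import *
import sys
ax=np.array([590.1,-227.5]) if sys.argv[1]=="2" else np.array([422,-231.6])
p=np.array(read_state()["ee_pos"])*1000
go(ax[0]-.0244*(p[1]-ax[1]),p[1],102.6,1.4)
c=snapshot("side");P=cloud(c);x0,y0=float(sys.argv[2]),float(sys.argv[3])
save(c,"n%d.png"%(read_state()["time_s"]*10),(int(x0)-50,int(y0)-40,int(x0)+50,int(y0)+40),8)
print("clip pts")
lg=P[(np.abs(P[...,0]-p[0]/1000)<.03)&(P[...,1]>p[1]/1000+.02)&(P[...,1]<ax[1]/1000-.045)&(np.abs(P[...,2]-.102)<.02)]
for y in np.arange(p[1]/1000+.02,ax[1]/1000-.045,.01):
    q=lg[np.abs(lg[:,1]-y-.005)<.005]
    if len(q): print(round(y,3),len(q),np.round(q.min(0),4),np.round(q.max(0),4))
E
python3 n.py 2 365 225
```

```text
t 28.35 p [ 592.5 -354.8  103.6] ydir 1.52 F [0.1 0.4 0.6] w 20.7 gf 59.6 q [-0.56  0.6   1.46  0.    1.08 -0.58]
 rotvec [0.04 0.02 0.12]  travel in old axes [-0.   0.7  1. ]  in new axes [-0.   0.7  1. ]
clip pts
-0.325 1 [ 0.5799 -0.3184  0.102 ] [ 0.5799 -0.3184  0.102 ]
-0.315 6 [ 0.5742 -0.3141  0.0997] [ 0.5819 -0.3076  0.1037]
-0.295 4 [ 0.5736 -0.2933  0.0993] [ 0.5779 -0.2858  0.1026]
-0.285 2 [ 0.5726 -0.2833  0.0977] [ 0.5731 -0.2821  0.1016]
```

```bash
ls pics
```

```text
n284.png
s1.png
s1c.png
s_146.png
s_70.png
s_f.png
s_m257.png
t1.png
t1c.png
t2.png
t_e.png
t_f.png
t_k.png
w.png
```

View pics/n284.png

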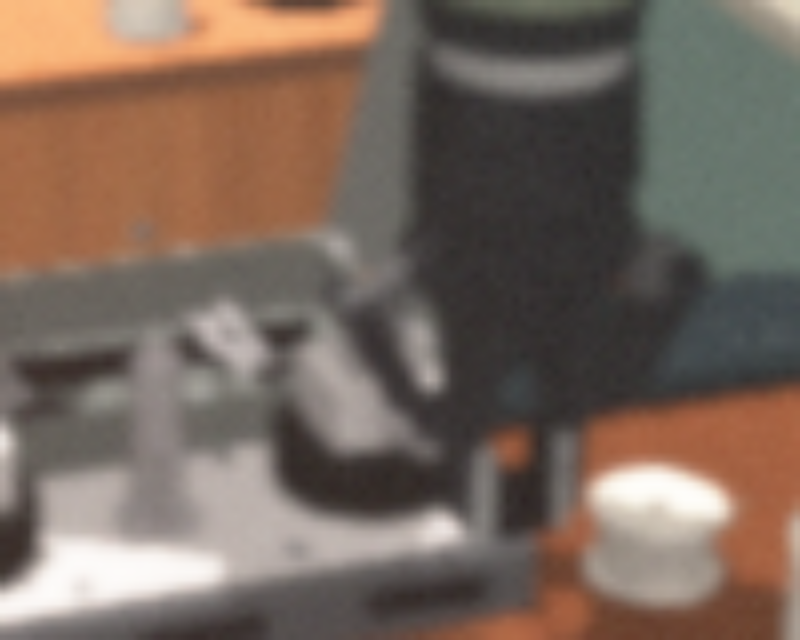

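The gripper holds the clip by its block beside the far axle, with the bent leg at crop (410,340), level with the hole. I'll push it in carefully.

Call:
drive_tool:
  series:
    - {"travel":[0,0.7,1],"delta_rot":[0,0,0.1],"claw":-1}
    - {"travel":[10,0,0],"delta_rot":[0,0,0],"claw":-1}
    - {"travel":[10,0,0],"delta_rot":[0,0,0],"claw":-1}
    - {"travel":[6,0,0],"delta_rot":[0,0,0],"claw":-1}
    - {"travel":[5,0,0],"delta_rot":[0,0,0],"claw":-1}
    - {"travel":[0,0,0],"delta_rot":[0,0,0],"claw":-1}

```text
time_s: 29.0
ee_pos: [0.5922, -0.3227, 0.1022]
eef_rot: [[-0.026, 1.0, -0.0], [1.0, 0.026, 0.0], [0.0, -0.0, -1.0]]
contact_force: [-0.5, 0.3, -0.4]
grip_width: 0.021
grip_force: 59.6
```

Call:
drive_tool:
  series:
    - {"travel":[3,0,0],"delta_rot":[0,0,0],"claw":-1}
    - {"travel":[3,0,0],"delta_rot":[0,0,0],"claw":-1}
    - {"travel":[0,0,0],"delta_rot":[0,0,0],"claw":-1}

```text
time_s: 29.3
ee_pos: [0.5919, -0.3174, 0.1019]
eef_rot: [[-0.025, 1.0, -0.0], [1.0, 0.025, 0.0], [0.0, -0.0, -1.0]]
contact_force: [-0.0, 0.3, -0.3]
grip_width: 0.0207
grip_force: 59.6
```

Call:
drive_tool:
  series:
    - {"travel":[4,0,0],"delta_rot":[0,0,0],"claw":-1}
    - {"travel":[4,0,0],"delta_rot":[0,0,0],"claw":-1}
    - {"travel":[4,0,0],"delta_rot":[0,0,0],"claw":-1}
    - {"travel":[0,0,0],"delta_rot":[0,0,0],"claw":-1}

```text
time_s: 29.7
ee_pos: [0.5916, -0.305, 0.1019]
eef_rot: [[-0.025, 1.0, -0.0], [1.0, 0.025, 0.0], [0.0, -0.0, -1.0]]
contact_force: [0.0, 0.5, -0.7]
grip_width: 0.0208
grip_force: 59.6
```

Call:
drive_tool:
  series:
    - {"travel":[4,0,0],"delta_rot":[0,0,0],"claw":-1}
    - {"travel":[4,0,0],"delta_rot":[0,0,0],"claw":-1}
    - {"travel":[0,0,0],"delta_rot":[0,0,0],"claw":-1}

```text
time_s: 30.0
ee_pos: [0.5911, -0.2971, 0.1019]
eef_rot: [[-0.025, 1.0, -0.001], [1.0, 0.025, 0.0], [0.0, -0.001, -1.0]]
contact_force: [-1.4, -0.2, -0.8]
grip_width: 0.0209
grip_force: 59.7
```

Call:
drive_tool:
  series:
    - {"travel":[3,0,0],"delta_rot":[0,0,0],"claw":-1}
    - {"travel":[3,0,0],"delta_rot":[0,0,0],"claw":-1}
    - {"travel":[0,0,0],"delta_rot":[0,0,0],"claw":-1}

```text
time_s: 30.3
ee_pos: [0.5908, -0.291, 0.1018]
eef_rot: [[-0.025, 1.0, -0.001], [1.0, 0.025, 0.001], [0.001, -0.001, -1.0]]
contact_force: [-1.9, -0.1, 0.4]
grip_width: 0.021
grip_force: 59.8
```

Call:
drive_tool:
  series:
    - {"travel":[3,0,0],"delta_rot":[0,0,0],"claw":-1}
    - {"travel":[3,0,0],"delta_rot":[0,0,0],"claw":-1}
    - {"travel":[0,0,0],"delta_rot":[0,0,0],"claw":-1}

```text
time_s: 30.6
ee_pos: [0.5909, -0.2847, 0.1018]
eef_rot: [[-0.025, 1.0, -0.001], [1.0, 0.025, 0.001], [0.001, -0.001, -1.0]]
contact_force: [-1.3, 0.4, -0.7]
grip_width: 0.0204
grip_force: 59.7
```

Call:
drive_tool:
  series:
    - {"travel":[2.5,0,0],"delta_rot":[0,0,0],"claw":-1}
    - {"travel":[2,0,0],"delta_rot":[0,0,0],"claw":-1}
    - {"travel":[0,0,0],"delta_rot":[0,0,0],"claw":-1}

```text
time_s: 30.9
ee_pos: [0.5911, -0.2804, 0.1019]
eef_rot: [[-0.024, 1.0, -0.0], [1.0, 0.024, 0.001], [0.001, 0.0, -1.0]]
contact_force: [-1.1, 1.4, -0.4]
grip_width: 0.021
grip_force: 59.7
```

```bash
python3 - <<'E'
from go import *
go(590,-280,102,1.4)
c=snapshot("side"); save(c,"p1.png",(310,180,390,260),7)
P=cloud(c); p=np.array(read_state()["ee_pos"])
# bent leg points
q=P[(np.abs(P[...,0]-p[0])<.035)&(P[...,1]>p[1]+.005)&(P[...,1]<-.18)&(np.abs(P[...,2]-.102)<.008)]
q=q[np.argsort(q[:,1])]; print(np.round(q[::3],3).tolist())
E
```

```text
t 30.9 p [ 591.1 -280.4  101.9] ydir 1.4 F [-1.1  1.4 -0.4] w 21.0 gf 59.7 q [-0.46  0.55  1.56  0.    1.03 -0.49]
 rotvec [ 0.   -0.07  0.  ]  travel in old axes [ 0.4 -1.1 -0.1]  in new axes [ 0.4 -1.1 -0.1]
[[0.601, -0.274, 0.106], [0.593, -0.272, 0.106], [0.576, -0.25, 0.094], [0.579, -0.242, 0.101], [0.609, -0.239, 0.094], [0.575, -0.237, 0.099], [0.57, -0.233, 0.094], [0.575, -0.228, 0.101], [0.574, -0.222, 0.102], [0.573, -0.216, 0.096], [0.571, -0.213, 0.101]]
```

View pics/p1.png

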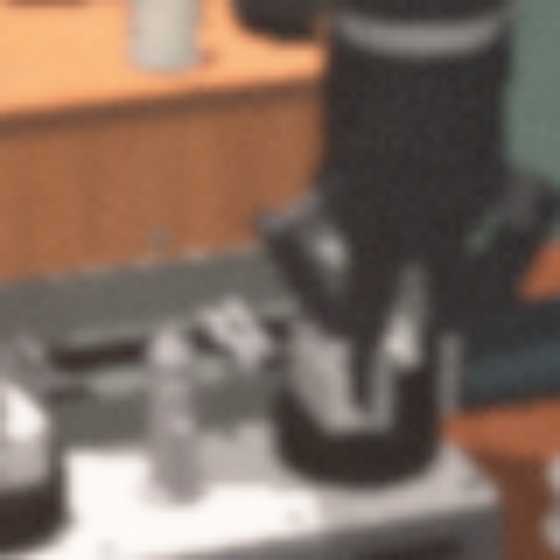

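Call:
drive_tool:
  series:
    - {"travel":[1.5,0,0],"delta_rot":[0,0,0],"claw":-1}
    - {"travel":[0,0,0],"delta_rot":[0,0,0],"claw":-1}

```text
time_s: 31.15
ee_pos: [0.5912, -0.2795, 0.102]
eef_rot: [[-0.025, 1.0, 0.0], [1.0, 0.025, 0.0], [0.0, 0.0, -1.0]]
contact_force: [-1.2, 1.4, -0.3]
grip_width: 0.0207
grip_force: 59.7
```

Call:
drive_tool:
  series:
    - {"travel":[1.5,0,0],"delta_rot":[0,0,0],"claw":-1}
    - {"travel":[0,0,0],"delta_rot":[0,0,0],"claw":-1}

```text
time_s: 31.35
ee_pos: [0.5913, -0.2782, 0.1021]
eef_rot: [[-0.025, 1.0, 0.001], [1.0, 0.025, -0.0], [-0.0, 0.001, -1.0]]
contact_force: [-0.0, -0.1, -0.3]
grip_width: 0.0207
grip_force: 59.6
```

Call:
drive_tool:
  series:
    - {"travel":[-2,0,0],"delta_rot":[0,0,0],"claw":-1}
    - {"travel":[-2,0,0],"delta_rot":[0,0,0],"claw":-1}

```text
time_s: 31.55
ee_pos: [0.5906, -0.2809, 0.1016]
eef_rot: [[-0.024, 1.0, -0.001], [1.0, 0.024, 0.003], [0.003, -0.001, -1.0]]
contact_force: [-1.5, 3.0, -0.3]
grip_width: 0.0213
grip_force: 59.7
```

Call:
drive_tool:
  series:
    - {"travel":[-1.5,0,0],"delta_rot":[0,0,0],"claw":-1}
    - {"travel":[0,0,0],"delta_rot":[0,0,0],"claw":-1}

```text
time_s: 31.75
ee_pos: [0.591, -0.2846, 0.102]
eef_rot: [[-0.025, 1.0, 0.0], [1.0, 0.025, -0.001], [-0.001, -0.0, -1.0]]
contact_force: [-2.5, -1.3, -1.1]
grip_width: 0.0206
grip_force: 59.7
```

Call:
drive_tool:
  series:
    - {"travel":[2,0,0],"delta_rot":[0,0,0],"claw":-1}
    - {"travel":[2,0,0],"delta_rot":[0,0,0],"claw":-1}
    - {"travel":[2,0,0],"delta_rot":[0,0,0],"claw":-1}
    - {"travel":[0.5,0,0],"delta_rot":[0,0,0],"claw":-1}
    - {"travel":[0,0,0],"delta_rot":[0,0,0],"claw":-1}

```text
time_s: 32.25
ee_pos: [0.5912, -0.2773, 0.1021]
eef_rot: [[-0.025, 1.0, 0.001], [1.0, 0.025, -0.001], [-0.001, 0.001, -1.0]]
contact_force: [-0.6, -1.3, -1.2]
grip_width: 0.0207
grip_force: 59.6
```

Call:
drive_tool:
  series:
    - {"travel":[1.5,0,0],"delta_rot":[0,0,0],"claw":-1}
    - {"travel":[0,0,0],"delta_rot":[0,0,0],"claw":-1}

```text
time_s: 32.45
ee_pos: [0.5909, -0.2761, 0.1021]
eef_rot: [[-0.025, 1.0, -0.0], [1.0, 0.025, -0.001], [-0.001, -0.0, -1.0]]
contact_force: [-1.4, -2.7, -0.4]
grip_width: 0.0208
grip_force: 59.7
```

The bent leg runs past the axle at crop (360,390), and the force profile shows the lip rode over: lateral load built up, then dropped, with a small stop force at the bow. I'll release it and fetch a second clip.

Call:
drive_tool:
  series:
    - {"travel":[0,0,0],"delta_rot":[0,0,0],"claw":-0.2}
    - {"travel":[0,0,0],"delta_rot":[0,0,0],"claw":-0.2}
    - {"travel":[0,0,0],"delta_rot":[0,0,0],"claw":-0.2}
    - {"travel":[0,0,0],"delta_rot":[0,0,0],"claw":-0.2}
    - {"travel":[0,0,-10],"delta_rot":[0,0,0],"claw":-0.2}
    - {"travel":[0,0,-20],"delta_rot":[0,0,0],"claw":-0.2}
    - {"travel":[0,0,-40],"delta_rot":[0,0,0],"claw":-0.2}
    - {"travel":[0,0,-40],"delta_rot":[0,0,0],"claw":-0.2}
    - {"travel":[0,0,0],"delta_rot":[0,0,0],"claw":-0.2}

```text
time_s: 33.35
ee_pos: [0.5939, -0.277, 0.2197]
eef_rot: [[-0.025, 1.0, 0.013], [1.0, 0.025, -0.006], [-0.006, 0.012, -1.0]]
contact_force: [-0.2, -0.1, -0.1]
grip_width: 0.0341
grip_force: 0.0
```

```bash
python3 - <<'E'
from go import *
go(600.5,-107,150,1.4)
c=snapshot("side"); save(c,"p2.png",(310,180,390,260),7)
t=snapshot("top"); save(t,"p3.png",(310,140,410,240),6)
P=cloud(c)
q=P[(P[...,0]>.55)&(P[...,0]<.63)&(P[...,1]>-.31)&(P[...,1]<-.245)&(P[...,2]>.08)&(P[...,2]<.12)]
print(len(q),q.min(0),q.max(0),np.median(q,0))
E
```

```text
t 33.35 p [ 593.9 -277.   219.7] ydir 1.42 F [-0.2 -0.1 -0.1] w 34.1 gf 0.0 q [-0.45  0.46  1.42  0.    1.26 -0.48]
 rotvec [0.71 0.35 0.02]  travel in old axes [170.2  10.   68.8]  in new axes [169.8  10.8  69.7]
127 [ 0.56918345 -0.29399451  0.08067272] [ 0.61340741 -0.24534202  0.10126945] [ 0.58633801 -0.27006474  0.09212416]
```

View pics/p2.png

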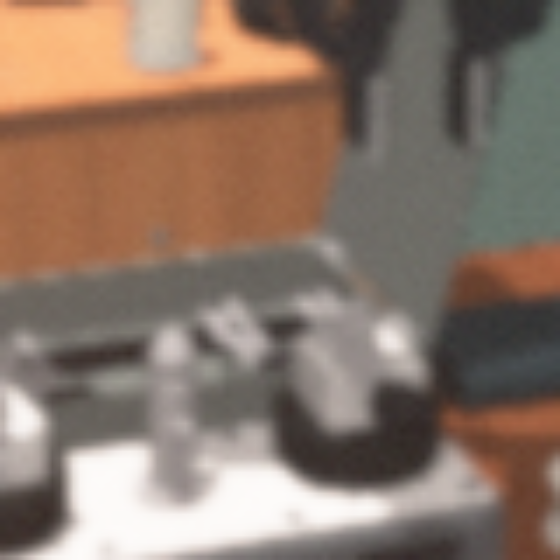

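The fitted clip's block sits at crop (405,410), just outside the tyre, with its leg in the axle. Now the clip at (600,-107).

Call:
drive_tool:
  series:
    - {"travel":[42,2,0],"delta_rot":[0.7,0.35,0],"claw":-0.2}
    - {"travel":[43,3,0],"delta_rot":[0,0,0],"claw":-0.2}
    - {"travel":[43,3,0],"delta_rot":[0,0,0],"claw":-0.2}
    - {"travel":[42,3,25],"delta_rot":[0,0,0],"claw":-0.2}
    - {"travel":[0,0,45],"delta_rot":[0,0,0],"claw":-0.2}
    - {"travel":[0,0,45],"delta_rot":[0,0,0],"claw":-0.2}
    - {"travel":[0,0,25],"delta_rot":[0,0,0],"claw":-0.2}
    - {"travel":[0,0,0],"delta_rot":[0,0,0],"claw":-0.2}

```text
time_s: 34.25
ee_pos: [0.592, -0.1036, 0.0675]
eef_rot: [[-0.025, 0.999, -0.024], [1.0, 0.025, 0.008], [0.009, -0.024, -1.0]]
contact_force: [-0.9, 0.0, -0.0]
grip_width: 0.0343
grip_force: 0.0
```

```bash
python3 -c "
from go import *
go(600.5,-107,23,1.4)"
```

```text
t 34.25 p [ 592.  -103.6   67.5] ydir 1.44 F [-0.9  0.  -0. ] w 34.3 gf 0.0 q [-0.19  0.53  1.72  0.    0.92 -0.22]
 rotvec [-1.36 -0.51  0.03]  travel in old axes [-4.   9.5 44.2]  in new axes [-3.6  8.4 44.5]
```

Call:
drive_tool:
  series:
    - {"travel":[-4,9,0],"delta_rot":[-0.7,-0.35,0],"claw":-0.2}
    - {"travel":[0,0,0],"delta_rot":[0,0,0],"claw":-0.2}
    - {"travel":[0,0,0],"delta_rot":[0,0,0],"claw":-0.2}

```text
time_s: 34.55
ee_pos: [0.6064, -0.1089, 0.0743]
eef_rot: [[-0.024, 1.0, 0.004], [1.0, 0.024, -0.001], [-0.001, 0.004, -1.0]]
contact_force: [-0.8, -1.0, -0.8]
grip_width: 0.0346
grip_force: 0.0
```

```bash
python3 -c "
from go import *
go(600.5,-107,23,1.4)"
```

```text
t 34.55 p [ 606.4 -108.9   74.3] ydir 1.39 F [-0.8 -1.  -0.8] w 34.6 gf 0.0 q [-0.2   0.53  1.69  0.    0.92 -0.22]
 rotvec [ 0.2   0.04 -0.01]  travel in old axes [ 2.1 -6.1 51.3]  in new axes [ 2.  -5.9 51.3]
```

Call:
drive_tool:
  series:
    - {"travel":[2,-6,0],"delta_rot":[0,0,0],"claw":-0.2}
    - {"travel":[0,0,0],"delta_rot":[0,0,0],"claw":-0.2}
    - {"travel":[0,0,0],"delta_rot":[0,0,0],"claw":-0.2}
    - {"travel":[0,0,0],"delta_rot":[0,0,0],"claw":-0.2}

```text
time_s: 34.95
ee_pos: [0.5991, -0.1066, 0.0728]
eef_rot: [[-0.025, 1.0, 0.001], [1.0, 0.025, 0.0], [-0.0, 0.001, -1.0]]
contact_force: [0.2, 0.3, -0.5]
grip_width: 0.0343
grip_force: 0.0
```

```bash
python3 -c "
from go import *
go(600.5,-107,23,1.4)"
```

```text
t 34.95 p [ 599.1 -106.6   72.8] ydir 1.41 F [ 0.2  0.3 -0.5] w 34.3 gf 0.0 q [-0.19  0.52  1.71  0.    0.91 -0.22]
 rotvec [0.03 0.   0.01]  travel in old axes [-0.5  1.4 49.8]  in new axes [-0.5  1.4 49.8]
```

Call:
drive_tool:
  series:
    - {"travel":[0,1,20],"delta_rot":[0,0,0],"claw":-0.2}
    - {"travel":[0,0,15],"delta_rot":[0,0,0],"claw":-0.2}
    - {"travel":[0,0,10],"delta_rot":[0,0,0],"claw":-0.2}
    - {"travel":[0,0,4],"delta_rot":[0,0,0],"claw":-0.2}
    - {"travel":[0,0,0],"delta_rot":[0,0,0],"claw":-0.2}
    - {"travel":[0,0,0],"delta_rot":[0,0,0],"claw":-0.2}

```text
time_s: 35.55
ee_pos: [0.6005, -0.1066, 0.024]
eef_rot: [[-0.025, 1.0, 0.001], [1.0, 0.025, -0.0], [-0.0, 0.001, -1.0]]
contact_force: [-0.5, -1.0, -0.6]
grip_width: 0.0343
grip_force: 0.0
```

Call:
drive_tool:
  series:
    - {"travel":[0,0,0],"delta_rot":[0,0,0],"claw":-1}
    - {"travel":[0,0,0],"delta_rot":[0,0,0],"claw":-1}
    - {"travel":[0,0,0],"delta_rot":[0,0,0],"claw":-1}
    - {"travel":[0,0,0],"delta_rot":[0,0,0],"claw":-1}
    - {"travel":[0,0,0],"delta_rot":[0,0,0],"claw":-1}
    - {"travel":[0,0,0],"delta_rot":[0,0,0],"claw":-1}

```text
time_s: 36.15
ee_pos: [0.6007, -0.1066, 0.0245]
eef_rot: [[-0.025, 1.0, 0.002], [1.0, 0.025, -0.0], [-0.0, 0.002, -1.0]]
contact_force: [-0.4, 0.0, 6.6]
grip_width: 0.0209
grip_force: 59.9
```

Call:
drive_tool:
  series:
    - {"travel":[0,0,-30],"delta_rot":[0,0,0],"claw":-1}
    - {"travel":[0,0,-45],"delta_rot":[0,0,0],"claw":-1}
    - {"travel":[0,0,-45],"delta_rot":[0,0,0],"claw":-1}
    - {"travel":[0,0,-45],"delta_rot":[0,0,0],"claw":-1}
    - {"travel":[-35,-26,-15],"delta_rot":[0,0,0],"claw":-1}
    - {"travel":[-35,-26,0],"delta_rot":[0,0,0],"claw":-1}
    - {"travel":[-35,-26,0],"delta_rot":[0,0,0],"claw":-1}
    - {"travel":[-35,-26,0],"delta_rot":[0,0,0],"claw":-1}
    - {"travel":[-35,-26,0],"delta_rot":[0,0,0],"claw":-1}
    - {"travel":[-35,-26,0],"delta_rot":[0,0,0],"claw":-1}

```text
time_s: 37.15
ee_pos: [0.4478, -0.3213, 0.2031]
eef_rot: [[-0.025, 1.0, -0.001], [1.0, 0.025, 0.001], [0.001, -0.001, -1.0]]
contact_force: [0.4, -0.6, -0.6]
grip_width: 0.0211
grip_force: 59.2
```

Call:
drive_tool:
  series:
    - {"travel":[-36,-26,0],"delta_rot":[0,0,0],"claw":-1}
    - {"travel":[0,0,40],"delta_rot":[0,0,0],"claw":-1}
    - {"travel":[0,0,40],"delta_rot":[0,0,0],"claw":-1}
    - {"travel":[0,0,20],"delta_rot":[0,0,0],"claw":-1}
    - {"travel":[0,0,0],"delta_rot":[0,0,0],"claw":-1}
    - {"travel":[0,0,0],"delta_rot":[0,0,0],"claw":-1}
    - {"travel":[0,0,0],"delta_rot":[0,0,0],"claw":-1}

```text
time_s: 37.85
ee_pos: [0.4251, -0.3576, 0.105]
eef_rot: [[-0.025, 1.0, 0.002], [1.0, 0.025, -0.002], [-0.002, 0.002, -1.0]]
contact_force: [0.1, -0.3, -0.1]
grip_width: 0.0206
grip_force: 59.2
```

```bash
python3 n.py 0 315 240; python3 - <<'E'
from h import *
t=snapshot("top");P=cloud(t)
for m in masks_of(t,"wheel0_mid"):
    q=P[m["pixels"]];print(round(m["score"],2),m["bbox"],np.round(np.nanmedian(q,0),3),np.median(t["pixels"][m["pixels"]],0))
q=P[(np.abs(P[...,0]-.422)<.03)&(np.abs(P[...,1]+.231)<.03)&(P[...,2]>.084)]
print(len(q),np.median(q,0) if len(q) else "")
E
```

```text
t 37.85 p [ 425.1 -357.6  105. ] ydir 1.43 F [ 0.1 -0.3 -0.1] w 20.6 gf 59.2 q [-0.72  0.41  1.81  0.    0.92 -0.75]
 rotvec [0.13 0.11 0.03]  travel in old axes [ 0.  -0.   2.4]  in new axes [ 0.  -0.   2.4]
clip pts
-0.338 2 [ 0.4253 -0.3368  0.1055] [ 0.4269 -0.3307  0.106 ]
-0.318 1 [ 0.4085 -0.3155  0.1035] [ 0.4085 -0.3155  0.1035]
0.74 [381.2, 165.2, 402.2, 186.5] [ 0.583 -0.219  0.071] [125. 120. 112.]
0.63 [179.5, 235.1, 204.5, 259.7] [0.35  0.417 0.026] [157. 102.  66.]
203 [ 0.41672192 -0.23075508  0.09407707]
```

Aligned in x; 2.5 mm down, then in.

Call:
drive_tool:
  series:
    - {"travel":[0,0,2.5],"delta_rot":[0,0,0],"claw":-1}
    - {"travel":[10,0,0],"delta_rot":[0,0,0],"claw":-1}
    - {"travel":[8,0,0],"delta_rot":[0,0,0],"claw":-1}
    - {"travel":[6,0,0],"delta_rot":[0,0,0],"claw":-1}
    - {"travel":[4,0,0],"delta_rot":[0,0,0],"claw":-1}
    - {"travel":[3,0,0],"delta_rot":[0,0,0],"claw":-1}
    - {"travel":[0,0,0],"delta_rot":[0,0,0],"claw":-1}

```text
time_s: 38.7
ee_pos: [0.4234, -0.3256, 0.101]
eef_rot: [[-0.025, 1.0, 0.0], [1.0, 0.025, 0.0], [0.0, 0.0, -1.0]]
contact_force: [-0.3, 0.2, -0.2]
grip_width: 0.0208
grip_force: 59.2
```

Call:
drive_tool:
  series:
    - {"travel":[3,0,0],"delta_rot":[0,0,0],"claw":-1}
    - {"travel":[3,0,0],"delta_rot":[0,0,0],"claw":-1}
    - {"travel":[0,0,0],"delta_rot":[0,0,0],"claw":-1}

```text
time_s: 39.0
ee_pos: [0.4231, -0.3197, 0.1009]
eef_rot: [[-0.025, 1.0, -0.0], [1.0, 0.025, 0.0], [0.0, -0.0, -1.0]]
contact_force: [-0.5, 0.5, -0.9]
grip_width: 0.0206
grip_force: 59.2
```

Call:
drive_tool:
  series:
    - {"travel":[2,0,-1],"delta_rot":[0,0,0],"claw":-1}
    - {"travel":[4,0,0],"delta_rot":[0,0,0],"claw":-1}
    - {"travel":[4,0,0],"delta_rot":[0,0,0],"claw":-1}
    - {"travel":[4,0,0],"delta_rot":[0,0,0],"claw":-1}
    - {"travel":[0,0,0],"delta_rot":[0,0,0],"claw":-1}

```text
time_s: 39.5
ee_pos: [0.4228, -0.3053, 0.102]
eef_rot: [[-0.025, 1.0, -0.0], [1.0, 0.025, 0.0], [0.0, -0.0, -1.0]]
contact_force: [0.1, -0.0, -0.5]
grip_width: 0.0203
grip_force: 59.2
```

Call:
drive_tool:
  series:
    - {"travel":[3,0,0],"delta_rot":[0,0,0],"claw":-1}
    - {"travel":[3,0,0],"delta_rot":[0,0,0],"claw":-1}
    - {"travel":[2,0,0],"delta_rot":[0,0,0],"claw":-1}
    - {"travel":[0,0,0],"delta_rot":[0,0,0],"claw":-1}

```text
time_s: 39.9
ee_pos: [0.422, -0.2971, 0.1018]
eef_rot: [[-0.025, 1.0, -0.001], [1.0, 0.025, 0.002], [0.002, -0.001, -1.0]]
contact_force: [-0.9, 0.3, -0.6]
grip_width: 0.0203
grip_force: 59.3
```

Call:
drive_tool:
  series:
    - {"travel":[3,0,0],"delta_rot":[0,0,0],"claw":-1}
    - {"travel":[3,0,0],"delta_rot":[0,0,0],"claw":-1}

```text
time_s: 40.1
ee_pos: [0.4224, -0.2921, 0.102]
eef_rot: [[-0.025, 1.0, -0.0], [1.0, 0.025, -0.0], [-0.0, -0.0, -1.0]]
contact_force: [-2.5, -0.7, -0.8]
grip_width: 0.0207
grip_force: 59.3
```

Call:
drive_tool:
  series:
    - {"travel":[3,0,0],"delta_rot":[0,0,0],"claw":-1}
    - {"travel":[3,0,0],"delta_rot":[0,0,0],"claw":-1}

```text
time_s: 40.3
ee_pos: [0.4222, -0.2854, 0.1019]
eef_rot: [[-0.024, 1.0, -0.0], [1.0, 0.024, 0.001], [0.001, -0.0, -1.0]]
contact_force: [-0.4, 0.6, -1.0]
grip_width: 0.0205
grip_force: 59.2
```

Call:
drive_tool:
  series:
    - {"travel":[2,0,0],"delta_rot":[0,0,0],"claw":-1}
    - {"travel":[0,0,0],"delta_rot":[0,0,0],"claw":-1}

```text
time_s: 40.5
ee_pos: [0.4225, -0.2833, 0.102]
eef_rot: [[-0.024, 1.0, 0.0], [1.0, 0.024, 0.001], [0.001, 0.0, -1.0]]
contact_force: [-0.0, 1.3, -0.7]
grip_width: 0.0207
grip_force: 59.2
```

Call:
drive_tool:
  series:
    - {"travel":[2,0,0],"delta_rot":[0,0,0],"claw":-1}
    - {"travel":[0,0,0],"delta_rot":[0,0,0],"claw":-1}

```text
time_s: 40.7
ee_pos: [0.4226, -0.282, 0.1021]
eef_rot: [[-0.025, 1.0, 0.001], [1.0, 0.025, -0.0], [-0.0, 0.001, -1.0]]
contact_force: [-0.2, 0.1, -0.8]
grip_width: 0.0205
grip_force: 59.2
```

Call:
drive_tool:
  series:
    - {"travel":[1.5,0,0],"delta_rot":[0,0,0],"claw":-1}
    - {"travel":[0,0,0],"delta_rot":[0,0,0],"claw":-1}

```text
time_s: 40.9
ee_pos: [0.4224, -0.2808, 0.1021]
eef_rot: [[-0.025, 1.0, 0.0], [1.0, 0.025, -0.001], [-0.001, 0.0, -1.0]]
contact_force: [-0.7, -2.2, -0.7]
grip_width: 0.0206
grip_force: 59.2
```

Call:
drive_tool:
  series:
    - {"travel":[0,0,0],"delta_rot":[0,0,0],"claw":-0.2}
    - {"travel":[0,0,0],"delta_rot":[0,0,0],"claw":-0.2}
    - {"travel":[0,0,0],"delta_rot":[0,0,0],"claw":-0.2}
    - {"travel":[0,0,0],"delta_rot":[0,0,0],"claw":-0.2}
    - {"travel":[0,0,-10],"delta_rot":[0,0,0],"claw":-0.2}
    - {"travel":[0,0,-30],"delta_rot":[0,0,0],"claw":-0.2}
    - {"travel":[0,0,-40],"delta_rot":[0,0,0],"claw":-0.2}
    - {"travel":[0,0,-45],"delta_rot":[0,0,0],"claw":-0.2}
    - {"travel":[-40,0,-40],"delta_rot":[0,0,0],"claw":0}
    - {"travel":[-40,0,-40],"delta_rot":[0,0,0],"claw":0}

```text
time_s: 41.9
ee_pos: [0.424, -0.3512, 0.3009]
eef_rot: [[-0.027, 1.0, 0.002], [1.0, 0.027, -0.001], [-0.001, 0.002, -1.0]]
contact_force: [1.7, -0.5, 0.1]
grip_width: 0.0427
grip_force: 0.0
```

```bash
python3 - <<'E'
from go import *
go(717,-65,320,-89)
c=snapshot("side"); t=snapshot("top")
a=cv2.resize(c["pixels"][190:270,280:390,::-1],(780,567)); cv2.imwrite("pics/q1.png",a)
a=cv2.resize(t["pixels"][150:250,370:420,::-1],(300,600),interpolation=cv2.INTER_CUBIC); cv2.imwrite("pics/q2.png",a)
P=cloud(c);Q=cloud(t)
for nm,x,y in(("a2",.59,-.227),("a0",.422,-.231)):
  for C,I in((P,c),(Q,t)):
    d=(I["pixels"].max(2)<75)&(np.abs(C[...,0]-x)<.025)&(np.abs(C[...,1]-y+.052)<.025)&(C[...,2]>.07)&(C[...,2]<.125)
    q=C[d]; print(nm,len(q),np.round(np.median(q,0),4) if len(q) else "", np.round(q.min(0),3) if len(q) else "",np.round(q.max(0),3) if len(q) else "")
q=Q[(Q[...,2]>.06)&(np.abs(Q[...,1]+.065)<.06)&(Q[...,0]>.66)&(Q[...,0]<.8)];print("lid",len(q),q.max(0),q.min(0))
E
```

```text
t 41.9 p [ 424.  -351.2  300.9] ydir 1.52 F [ 1.7 -0.5  0.1] w 42.7 gf 0.0 q [-0.71  0.25  1.52  0.    1.37 -0.74]
 rotvec [ 1.600e-01 -3.000e-02  9.052e+01]  travel in old axes [278.4 300.5 -18.9]  in new axes [ 297.9 -281.1  -19.1]
a2 57 [ 0.5892 -0.2853  0.0904] [ 0.581 -0.293  0.07 ] [ 0.604 -0.263  0.098]
a2 46 [ 0.5908 -0.2754  0.0946] [ 0.581 -0.288  0.073] [ 0.603 -0.256  0.106]
a0 58 [ 0.424  -0.2926  0.0906] [ 0.414 -0.299  0.077] [ 0.437 -0.277  0.098]
a0 50 [ 0.4251 -0.2794  0.0962] [ 0.417 -0.293  0.073] [ 0.436 -0.262  0.105]
lid 1386 [ 0.72516758 -0.0050223   0.28496763] [ 0.66165324 -0.12498961  0.06007259]
```

View pics/q1.png

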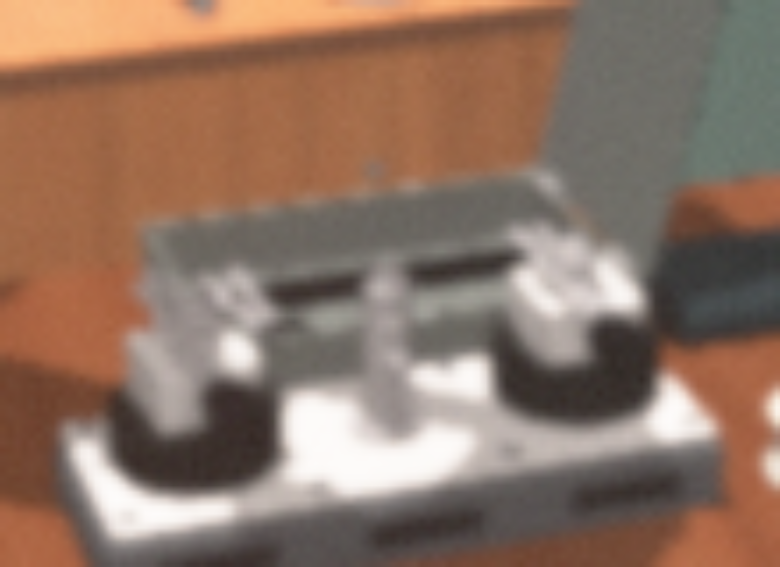

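View pics/q2.png

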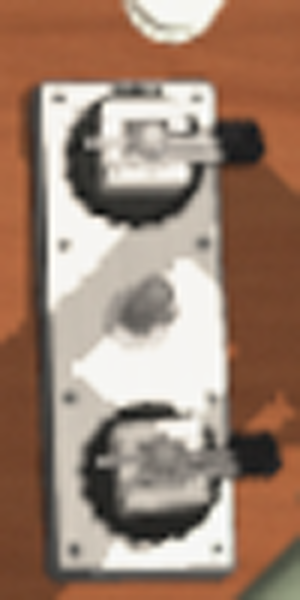

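Both clips are through their axles: the tips show on the far side at (90,145) and (105,462), and the blocks are at (243,140) and (265,455). Now I'll shut the lid.

Call:
drive_tool:
  series:
    - {"travel":[0,0,-20],"delta_rot":[0,0,8.2],"claw":0.2}
    - {"travel":[0,0,-20],"delta_rot":[0,0,8.2],"claw":0.2}
    - {"travel":[0,0,0],"delta_rot":[0,0,8.2],"claw":0.2}
    - {"travel":[0,0,0],"delta_rot":[0,0,8.2],"claw":0.2}
    - {"travel":[0,0,0],"delta_rot":[0,0,8.2],"claw":0.2}
    - {"travel":[0,0,0],"delta_rot":[0,0,8.2],"claw":0.2}
    - {"travel":[0,0,0],"delta_rot":[0,0,8.2],"claw":0.2}
    - {"travel":[0,0,0],"delta_rot":[0,0,8.2],"claw":0.2}
    - {"travel":[0,0,0],"delta_rot":[0,0,8.2],"claw":0.2}
    - {"travel":[0,0,0],"delta_rot":[0,0,8.2],"claw":0.2}

```text
time_s: 43.0
ee_pos: [0.4237, -0.3504, 0.3375]
eef_rot: [[0.987, 0.158, -0.001], [0.158, -0.987, 0.001], [-0.0, -0.001, -1.0]]
contact_force: [-0.4, 0.6, -0.5]
grip_width: 0.0514
grip_force: 0.0
```

Call:
drive_tool:
  series:
    - {"travel":[0,0,0],"delta_rot":[0,0,8.2],"claw":0.2}
    - {"travel":[33,-31,0],"delta_rot":[0,0,0],"claw":0.2}
    - {"travel":[33,-31,0],"delta_rot":[0,0,0],"claw":0.2}
    - {"travel":[33,-31,0],"delta_rot":[0,0,0],"claw":0.2}
    - {"travel":[33,-31,0],"delta_rot":[0,0,0],"claw":0.2}
    - {"travel":[33,-31,0],"delta_rot":[0,0,0],"claw":0.2}
    - {"travel":[33,-31,0],"delta_rot":[0,0,0],"claw":0.2}
    - {"travel":[33,-31,0],"delta_rot":[0,0,0],"claw":0.2}
    - {"travel":[33,-31,0],"delta_rot":[0,0,0],"claw":0.2}
    - {"travel":[15,-25,0],"delta_rot":[0,0,0],"claw":0.2}

```text
time_s: 44.0
ee_pos: [0.6987, -0.0695, 0.3363]
eef_rot: [[1.0, 0.023, -0.001], [0.023, -1.0, 0.001], [-0.001, -0.001, -1.0]]
contact_force: [-0.3, 0.2, -0.1]
grip_width: 0.0512
grip_force: 0.0
```

Call:
drive_tool:
  series:
    - {"travel":[0,0,0],"delta_rot":[0,0,0],"claw":0.2}
    - {"travel":[0,0,0],"delta_rot":[0,0,0],"claw":0.2}
    - {"travel":[0,0,0],"delta_rot":[0,0,0],"claw":0.2}

```text
time_s: 44.3
ee_pos: [0.6964, -0.073, 0.3379]
eef_rot: [[1.0, 0.02, -0.001], [0.02, -1.0, -0.0], [-0.001, 0.0, -1.0]]
contact_force: [-0.2, 0.0, -0.3]
grip_width: 0.0512
grip_force: 0.0
```

```bash
python3 -c "
from go import *
go(718.5,-66,270,-89)"
```

```text
t 44.3 p [696.4 -73.  337.9] ydir -88.83 F [-0.2  0.  -0.3] w 51.2 gf 0.0 q [-0.12  0.5   1.05 -0.    1.59  1.43]
 rotvec [0.02 0.03 0.17]  travel in old axes [22.3 -6.6 67.9]  in new axes [22.2 -6.7 67.9]
```

Call:
drive_tool:
  series:
    - {"travel":[22,-6,0],"delta_rot":[0,0,0],"claw":0.2}
    - {"travel":[0,0,25],"delta_rot":[0,0,0],"claw":0.2}
    - {"travel":[0,0,25],"delta_rot":[0,0,0],"claw":0.2}
    - {"travel":[0,0,18],"delta_rot":[0,0,0],"claw":0.2}
    - {"travel":[0,0,0],"delta_rot":[0,0,0],"claw":0.2}

```text
time_s: 44.8
ee_pos: [0.717, -0.0672, 0.2669]
eef_rot: [[1.0, 0.019, -0.006], [0.019, -1.0, 0.001], [-0.006, -0.001, -1.0]]
contact_force: [0.3, -0.2, -0.1]
grip_width: 0.0512
grip_force: 0.0
```

Call:
drive_tool:
  series:
    - {"travel":[0,0,0],"delta_rot":[0,0,0],"claw":-1}
    - {"travel":[0,0,0],"delta_rot":[0,0,0],"claw":-1}
    - {"travel":[0,0,0],"delta_rot":[0,0,0],"claw":-1}
    - {"travel":[0,0,0],"delta_rot":[0,0,0],"claw":-1}
    - {"travel":[0,0,0],"delta_rot":[0,0,0],"claw":-1}
    - {"travel":[0,0,0],"delta_rot":[0,0,0],"claw":-1}
  grip_force: 30

```text
time_s: 45.4
ee_pos: [0.7193, -0.0652, 0.2719]
eef_rot: [[1.0, 0.021, 0.003], [0.021, -1.0, 0.001], [0.003, -0.001, -1.0]]
contact_force: [-2.2, 3.7, 6.6]
grip_width: 0.0231
grip_force: 31.7
```

Call:
drive_tool:
  series:
    - {"travel":[-12,0,-2.4],"delta_rot":[0,0,0],"claw":-1}
    - {"travel":[-17.1,0,-2.4],"delta_rot":[0,0,0],"claw":-1}
    - {"travel":[-17.2,0,-1.1],"delta_rot":[0,0,0],"claw":-1}
    - {"travel":[-17.3,0,0.2],"delta_rot":[0,0,0],"claw":-1}
    - {"travel":[-17.2,0,1.5],"delta_rot":[0,0,0],"claw":-1}
    - {"travel":[-17,0,2.8],"delta_rot":[0,0,0],"claw":-1}
    - {"travel":[-16.8,0,4.1],"delta_rot":[0,0,0],"claw":-1}
    - {"travel":[-16.5,0,5.3],"delta_rot":[0,0,0],"claw":-1}
    - {"travel":[-16,0,6.5],"delta_rot":[0,0,0],"claw":-1}
    - {"travel":[-15.4,0,7.7],"delta_rot":[0,0,0],"claw":-1}

```text
time_s: 46.4
ee_pos: [0.5566, -0.0673, 0.2521]
eef_rot: [[1.0, 0.021, 0.006], [0.021, -1.0, 0.003], [0.006, -0.003, -1.0]]
contact_force: [-6.1, 9.0, 17.0]
grip_width: 0.0236
grip_force: 37.4
```

Call:
drive_tool:
  series:
    - {"travel":[-14.8,0,8.9],"delta_rot":[0,0,0],"claw":-1}
    - {"travel":[-14.1,0,9.9],"delta_rot":[0,0,0],"claw":-1}
    - {"travel":[-13.3,0,11],"delta_rot":[0,0,0],"claw":-1}
    - {"travel":[-12.5,0,11.9],"delta_rot":[0,0,0],"claw":-1}
    - {"travel":[-11.6,0,12.8],"delta_rot":[0,0,0],"claw":-1}
    - {"travel":[-10.5,0,13.7],"delta_rot":[0,0,0],"claw":-1}

```text
time_s: 47.0
ee_pos: [0.4757, -0.0683, 0.1801]
eef_rot: [[1.0, 0.02, -0.006], [0.02, -1.0, 0.006], [-0.006, -0.006, -1.0]]
contact_force: [-10.2, 10.9, 10.0]
grip_width: 0.0228
grip_force: 42.0
```

Call:
drive_tool:
  series:
    - {"travel":[-10.5,-1.5,14],"delta_rot":[0,0,0],"claw":-1}
    - {"travel":[-8.6,0,15],"delta_rot":[0,0,0],"claw":-1}
    - {"travel":[-7.3,0,15.6],"delta_rot":[0,0,0],"claw":-1}
    - {"travel":[-6,0,16.2],"delta_rot":[0,0,0],"claw":-1}
    - {"travel":[-4.8,0,16.5],"delta_rot":[0,0,0],"claw":-1}
    - {"travel":[-3.6,0,17],"delta_rot":[0,0,0],"claw":-1}

```text
time_s: 47.6
ee_pos: [0.4341, -0.0687, 0.0839]
eef_rot: [[1.0, 0.02, -0.009], [0.02, -1.0, 0.003], [-0.009, -0.004, -1.0]]
contact_force: [-7.6, 8.3, 2.0]
grip_width: 0.0232
grip_force: 41.1
```

Call:
drive_tool:
  series:
    - {"travel":[-2.4,0,17],"delta_rot":[0,0,0],"claw":-1}
    - {"travel":[-0.5,0,12],"delta_rot":[0,0,0],"claw":-1}
    - {"travel":[0,0,0],"delta_rot":[0,0,0],"claw":-1}

```text
time_s: 47.9
ee_pos: [0.4306, -0.0687, 0.0538]
eef_rot: [[1.0, 0.02, -0.012], [0.02, -1.0, 0.004], [-0.012, -0.004, -1.0]]
contact_force: [-9.4, 7.5, 1.5]
grip_width: 0.023
grip_force: 40.6
```

Call:
drive_tool:
  series:
    - {"travel":[0,0,1],"delta_rot":[0,0,0],"claw":-1}
    - {"travel":[0,0,0],"delta_rot":[0,0,0],"claw":0.2}
    - {"travel":[0,0,0],"delta_rot":[0,0,0],"claw":0.2}
    - {"travel":[0,0,0],"delta_rot":[0,0,0],"claw":0.2}
    - {"travel":[0,0,0],"delta_rot":[0,0,0],"claw":0.2}
    - {"travel":[0,0,-30],"delta_rot":[0,0,0],"claw":0.2}
    - {"travel":[-20,0,-40],"delta_rot":[0,0,0],"claw":0.2}
    - {"travel":[-20,-30,-40],"delta_rot":[0,0,0],"claw":0.2}
    - {"travel":[0,-45,-30],"delta_rot":[0,0,0],"claw":0.2}
    - {"travel":[0,-45,-20],"delta_rot":[0,0,0],"claw":0.2}

```text
time_s: 48.9
ee_pos: [0.3955, 0.0438, 0.2125]
eef_rot: [[1.0, 0.019, 0.005], [0.019, -1.0, 0.0], [0.005, 0.0, -1.0]]
contact_force: [1.6, 0.0, 0.0]
grip_width: 0.0513
grip_force: 0.0
```

Call:
drive_tool:
  series:
    - {"travel":[0,-45,0],"delta_rot":[0,0,0],"claw":0.2}
    - {"travel":[0,-45,0],"delta_rot":[0,0,0],"claw":0.2}
    - {"travel":[0,-45,0],"delta_rot":[0,0,0],"claw":0.2}
    - {"travel":[0,0,0],"delta_rot":[0,0,0],"claw":0.2}
    - {"travel":[0,0,0],"delta_rot":[0,0,0],"claw":0.2}
    - {"travel":[0,0,0],"delta_rot":[0,0,0],"claw":0.2}

```text
time_s: 49.5
ee_pos: [0.3922, 0.1774, 0.2098]
eef_rot: [[1.0, 0.021, -0.0], [0.021, -1.0, -0.001], [-0.0, 0.001, -1.0]]
contact_force: [-0.8, 0.1, 0.7]
grip_width: 0.0513
grip_force: 0.0
```

```bash
python3 - <<'E'
from go import *
go(430,100,230)
t=snapshot("top");c=snapshot("side");Q=cloud(t);P=cloud(c)
q=Q[(Q[...,0]>.47)&(Q[...,0]<.65)&(np.abs(Q[...,1]+.065)<.06)]
for a,b in((.47,.53),(.53,.59),(.59,.65)):
    k=q[(q[:,0]>a)&(q[:,0]<b)]; print("lid z",np.round(np.median(k[:,2]),4))
q=Q[(Q[...,0]>.415)&(Q[...,0]<.45)&(np.abs(Q[...,1]+.066)<.01)&(Q[...,2]>.02)];print("tab z",np.median(q[:,2]))
print("high",((P[...,2]>.12)&(P[...,0]>.42)&(P[...,0]<.75)&(np.abs(P[...,1]+.065)<.07)).sum())
for nm,x,y in(("a2",.59,-.227),("a0",.422,-.231)):
    d=(t["pixels"].max(2)<75)&(np.abs(Q[...,0]-x)<.025)&(np.abs(Q[...,1]-y+.052)<.025)&(Q[...,2]>.07)&(Q[...,2]<.125)
    print(nm,d.sum(),np.round(np.median(Q[d],0),4))
for im in(t,c):
  for m in masks_of(im,"wheel0_mid"): print(round(m["score"],2),np.round(m["bbox"]))
save(t,"z.png",(0,90,560,300),1.4)
E
```

```text
t 49.5 p [392.2 177.4 209.8] ydir -88.82 F [-0.8  0.1  0.7] w 51.3 gf 0.0 q [ 0.4   0.12  1.93 -0.    1.09  1.95]
 rotvec [0. 0. 0.]  travel in old axes [ 36.2  78.1 -20.1]  in new axes [ 36.2  78.1 -20.1]
lid z 0.0461
lid z 0.0462
lid z 0.0463
tab z 0.04927040500405755
high 0
a2 47 [ 0.5918 -0.2766  0.0936]
a0 48 [ 0.425  -0.2807  0.094 ]
0.78 [379. 166. 403. 187.]
0.62 [181. 234. 206. 262.]
0.81 [351. 227. 375. 251.]
0.68 [290. 224. 384. 277.]
0.5 [250. 182. 264. 200.]
```

View pics/z.png

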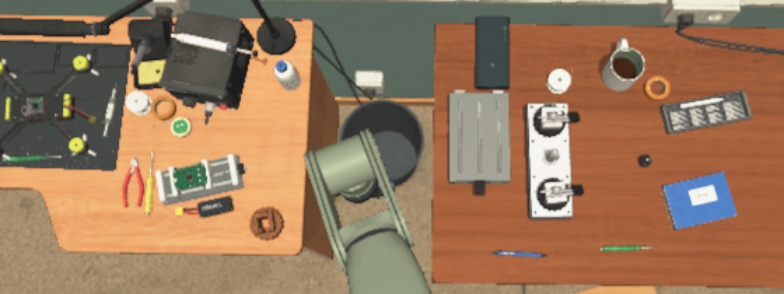

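The case is shut, with the lid flat at 46 mm. Both wheels are locked at (550,120) and (553,192), no loose wheel remains, and the brown look-alike at (266,222) is untouched. Handing in.

```bash
python3 -c "
from plant import *
print(sign_off())"
```

```text
the job is handed in; nothing more can be done
None
```

Both loose wheels are seated on the outer axles and locked with R-clips, the case is shut, and the job is handed in at about 50 s; sign-off returned no verdict.

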